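# Load the courtyard bird feeder with seed rings

### The job

Load the bird feeder with all the seed rings from the storage box: raise the front end of the box's sliding lid over its stop lip, draw it clear of the grooves and lay it flat on the shelf; push a skewer through all the rings of a row, lift them out together as a stack and lay the skewer level in a pair of notches across the feeder's end boards, rings hanging between the boards, with the second skewer for the other row if that has rings. Then slide the lid back into its grooves until it is fully home and its front end drops flat behind the lip. The rings crumble, so do not handle them with the fingers, and leave the pots, spray bottle, dibber and plant marker where they are.

Things in the scene. Friction and masses are not known exactly. Their poses are not given: they have to be found in the camera images.
- box: Fixed white-painted wooden storage box, 166 (x) x 100 (y) mm, walls 8 mm, up to 90 mm high; origin under its centre on the shelf. Inside, two rows of three slots along its y axis hold pressed-seed rings standing on edge; ribs 60 mm high at the row sides part the slots, the middle 36 mm of a row is free. Both end walls have a 28 mm wide notch in line with each row, open at the top, its bottom 28 mm up.
- box_lip (a point): Middle of the top of the stop lip at the box's -y end (y = -46 mm, 80 mm above the shelf). It rises 6 mm above the shut lid's underside, which lies on the side and middle walls 74 mm up. Cheeks at x = +-77 mm guide the lid sideways; groove tops (underside 85, upper side 90 mm up) overhang its side edges only at the rear, y = +14 to +42 mm. The rear wall (90 mm) stops it at +y.
- row_a (a point): Centre of the box's near row (box x = -35 mm), 41 mm above the shelf, where the axis of the rings and the middle of the two notches lie; the row runs along this point's y axis, slots at y = -30, 0 and +30 mm, end walls' outer faces at -50 and +50 mm. A skewer can pass right through the row and both notches, and be raised straight out.
- row_b (a point): Centre of the box's far row (box x = +35 mm), 41 mm above the shelf; otherwise like row_a.
- lid_grip (a point): Middle of the sliding lid's grip rib (14 mm thick in x, 42 long in y, 27 high); 19 mm above the lid's underside. The lid, 100 g, is a plate 146 (x) x 80 (y) x 6 mm whose centre is 17 mm to +y of here. It has 5 mm of height to spare in the grooves: raise its -y end, tipping it about its rear edge by about 0.1 rad, and draw it to -y; after 30 mm it is clear of the groove tops.
- feeder: Fixed platform bird feeder: light wooden tray 186 (x) x 170 (y) mm, origin under its centre on the shelf. Two end boards, 8 mm thick, 88 mm high, stand across its y axis at y = -58 and +58 mm (outer faces at +-62); each has two V-notches open at the top, at x = -37 and +37 mm, 12 mm wide at the bottom (58 mm above the shelf) and 40 mm wide at the top.
- feeder_a (a point): Middle between the two facing notches at x = -37 mm of the feeder, 62 mm above the shelf: the axis of a skewer lying in them passes here along y, its handle outside one board and its ball outside the other (either way round).
- feeder_b (a point): The same for the pair of notches at x = +37 mm of the feeder.
- skewer1_grip (a point): Middle of the handle of skewer 1 (loose, 60 g), on its axis; x runs from handle to tip. Green handle 60 mm long, 20 mm square; from x = 30 mm a steel shaft 8 mm thick runs to a steel ball, 16 mm across, at x = 185 mm, that keeps rings from sliding off. Lying on the shelf this point is 10 mm up. A ring hung on the level shaft has its centre 10 mm and its lowest point 39 mm below the axis.
- skewer1_ball (a point): Centre of the ball at the tip of skewer 1; about 8 mm up when the skewer lies on the shelf.
- skewer2_grip (a point): Middle of the handle of skewer 2 (loose, 60 g), on its axis; x runs from handle to tip. Green handle 60 mm long, 20 mm square; from x = 30 mm a steel shaft 8 mm thick runs to a steel ball, 16 mm across, at x = 185 mm, that keeps rings from sliding off. Lying on the shelf this point is 10 mm up. A ring hung on the level shaft has its centre 10 mm and its lowest point 39 mm below the axis.
- skewer2_ball (a point): Centre of the ball at the tip of skewer 2; about 8 mm up when the skewer lies on the shelf.
- ring_a1: Pressed-seed ring, brown, outer diameter 58 mm, hole 28 mm, 18 mm thick, 25 g; origin at its centre, y along its hole's axis. At first in the box's near row (the row at -x of the box), slot next to the lid's exit end (-y). May be absent.
- ring_a2: Pressed-seed ring, brown, outer diameter 58 mm, hole 28 mm, 18 mm thick, 25 g; origin at its centre, y along its hole's axis. At first in the box's near row (the row at -x of the box), middle slot. May be absent.
- ring_a3: Pressed-seed ring, brown, outer diameter 58 mm, hole 28 mm, 18 mm thick, 25 g; origin at its centre, y along its hole's axis. At first in the box's near row (the row at -x of the box), rearmost slot (+y). May be absent.
- ring_b1: Pressed-seed ring, brown, outer diameter 58 mm, hole 28 mm, 18 mm thick, 25 g; origin at its centre, y along its hole's axis. At first in the box's far row (the row at +x of the box), slot next to the lid's exit end (-y). May be absent.
- ring_b2: Pressed-seed ring, brown, outer diameter 58 mm, hole 28 mm, 18 mm thick, 25 g; origin at its centre, y along its hole's axis. At first in the box's far row (the row at +x of the box), middle slot. May be absent.
- ring_b3: Pressed-seed ring, brown, outer diameter 58 mm, hole 28 mm, 18 mm thick, 25 g; origin at its centre, y along its hole's axis. At first in the box's far row (the row at +x of the box), rearmost slot (+y). May be absent.
- pot1: Small clay pot, 72 mm wide, 66 mm high, bystander; origin under its centre.
- pot2: Small clay pot, 72 mm wide, 66 mm high, bystander; origin under its centre.
- spray: Blue plastic spray bottle, 72 mm wide, 0.2 m high, bystander; origin under its centre.
- dibber: Steel dibber with a wooden handle, lying, 230 mm long along its x, 22 mm thick, bystander; origin under its middle.
- marker: Bamboo plant marker lying flat, 150 x 18 x 4 mm, long along its x, bystander; origin under its centre.
There are look-alikes about, which are no part of the job. Of the things shaped like the part that bears lid_grip, the wooden one is meant.

How it is judged:
By the outcome, as a careful person would: the job done as asked, in the order asked, and still so for the second after the job is handed in, with the robot touching nothing.
Of ring_a1, ring_a2, ring_a3, ring_b1, ring_b2, ring_b3 only 3 to 5 are there at a start; the rules pass over those that are not, and their reading is None.
At some moment in a run one of skewer1, skewer2, lid may be knocked a few centimetres aside while the robot is not near it.
It also fails if it takes over 210 s, if anything falls off the work surface, if the arm or the gripper's body presses on something with over 40 N, if the wrist force passes 120 N, or if a joint passes its speed limit or range.

### The arm

A 6-joint arm with a two-finger parallel gripper is mounted at the origin on the work surface. World frame = base frame: x ahead of the robot, y to its left, z up, the work surface at z = 0. Lengths are in m, angles in rad, forces in N, time in s.
With the tool pointing down it reaches from about 0.3 to 0.775 m from the base axis. Payload 14.6 kg.
Tool frame: the origin (TCP) lies between the finger pads; the fingertips stand 19 mm ahead of it and the grasp point (between the pads) is the TCP; z points along the fingers, y is the direction in which the jaws open and shut (so a half turn about z gives the same grasp; the last joint's range is limited). The gripper opens to 94 mm and grips with 3 to 60 N. Pads are 16 mm wide; open, the fingers measure 119 mm over their backs; the gripper's body (75 mm by 177 mm) begins 78 mm behind the grasp point.
Start: joints at [1.265, 0.3, 1.521, -0, 1.321, -0.067], TCP at [0.13, 0.534, 0.224] pointing down, gripper open.
Joint ranges: [-3.03, 3.03], [-0.79, 2.21], [0.23, 2.52], [-1.04, 4.18], [0, 3.07], [-2.55, 2.55]. Speed limits (rad/s): [2.22, 2.22, 2.57, 3.14, 3.14, 3.14].

### API

Orientations are given as [roll, pitch, yaw] about the fixed x, y, z axes, in that order (R = Rz(yaw) Ry(pitch) Rx(roll)).
In Python, from station import telemetry, vision, ctrl gives the robot as it stands. The module is installed in compiled form; this text tells all that it offers.
- The arm moves only by the shell command python3 -m creep 'ROWS' [FORCE]. ROWS is JSON, a list of rows, each a list of 3 entries, a list of its own where there are three numbers: the shift along the tool's x, y, z in units of 50 mm (1.0 is 50 mm), then the turn about the tool's z in units of 8 degrees (1.0 is 8 degrees), then the opening, from 0 (shut) to 1 (fully open). In form: [[[tx, ty, tz], twist, gripper], ...]. A call has 1 to 12 rows; each row is the pose to reach, as a shift and turn from the pose commanded when the call began, along the tool's axes at that moment; what a row does not reach only later rows make up. A row lasts 1/10 s, in which the tool goes at most 50 mm and 8.59 degrees, less where a joint would pass 70% of its speed; a pose out of reach is approached as far as the arm can. A call with a gripper value outside its range is refused whole. The fingers move at their own pace and stop on an object; FORCE is the grip in N (left out, the last holds). Time passes only in rows, so rows that repeat a pose let the fingers close. It gives the time, the measured TCP pose, the force and the opening at its end, in the units of the state.
- telemetry.get_obs(): the state, without advancing time (a new reading comes with each control period).
- vision.camera(name): name is "side" or "top"; returns a dict with "img" (480x640x3 uint8, red, green, blue), "depth" (480x640 float32, m along the optical axis (not along the pixel's ray), 0 where there is no reading), "vertical_fov" (degrees; the focal length in pixels is half the picture's height over the tangent of half this angle, whatever the lens; pixels are square), "cx", "cy" (the principal point, pixels), "extrinsics" (4x4, takes a point from camera to world coordinates). Camera axes: x right, y down, z forward; pixel columns grow to the right and rows downward; lengths in m; the calibration is good to about 2 mm. A picture is of the moment at which its call begins.
- ctrl.hand_in(): hands the job in, once; it reports no verdict.
The state is a dict: "time_s": time; "qpos": joint angles; "joint_vel": joint speeds; "tau": joint torques, N m; "ee_pos": TCP position; "eef_rot": TCP orientation; "force": force on the tool from outside, world axes, zero at the start; "moment": the same for the moment, N m; "grip_width": finger opening in m.
Only numpy, scipy, OpenCV 4.12 (cv2) and the standard library are available. Lean on these libraries where they do the work, as an engineer would, in place of code of your own. Each camera call takes 0.05 s, during which the arm holds its last target.

## Working session

There is one attempt and no reset: what is moved stays moved. The work goes in short steps, Python scripts to look and compute and a shell command to move; the robot and the scene stay as the last step left them, time stands still between calls to the robot, and variables do not carry over. Pictures are saved under pics/ and viewed, and the job is handed in when it is done.

```bash
ls; mkdir -p pics; cat > h.py <<'E'
import numpy as np,cv2
from station import telemetry,vision,ctrl
def cam(n,save=None):
    c=vision.camera(n)
    if save: cv2.imwrite('pics/'+save+'.png',c['img'][:,:,::-1])
    np.savez('%s.npz'%n,**c)
    return c
def load(n): return dict(np.load('%s.npz'%n))
def f(c): return 240/np.tan(np.radians(float(c['vertical_fov']))/2)
def ray(c,u,v):
    E=c['extrinsics'];d=np.array([(u-c['cx'])/f(c),(v-c['cy'])/f(c),1.]);return E[:3,3],E[:3,:3]@d
def onz(c,u,v,z):
    o,d=ray(c,u,v);return o+d*(z-o[2])/d[2]
def dep(c,u,v):
    o,d=ray(c,u,v);return o+d*c['depth'][int(round(v)),int(round(u))]
def proj(c,p):
    E=c['extrinsics'];q=E[:3,:3].T@(np.asarray(p)-E[:3,3]);return f(c)*q[0]/q[2]+c['cx'],f(c)*q[1]/q[2]+c['cy']
def cloud(c):
    E=c['extrinsics'];v,u=np.mgrid[:480,:640];Z=c['depth'];
    P=np.stack([(u-c['cx'])/f(c)*Z,(v-c['cy'])/f(c)*Z,Z],-1)
    return P@E[:3,:3].T+E[:3,3]
E
python3 - <<'E'
from h import *
np.set_printoptions(precision=4,suppress=True)
for n in('top','side'):
    c=cam(n,n+'0');print(n,c['vertical_fov'],c['cx'],c['cy'],c['extrinsics'],(c['depth']>0).mean())
print(telemetry.get_obs())
E
```

```text
pics
top 44.832581636796355 312.3572467817882 245.0739160330477 [[-0.1117 -0.9732  0.2012  0.3382]
 [-0.9937  0.1087 -0.0261 -0.0519]
 [ 0.0035 -0.2029 -0.9792  1.2531]
 [ 0.      0.      0.      1.    ]] 0.9959895833333333
side 46.57388190775846 324.83469476621855 240.06297956136052 [[ 0.9813 -0.101   0.1637  0.3841]
 [-0.1916 -0.5912  0.7834 -0.9418]
 [ 0.0176 -0.8001 -0.5996  0.7495]
 [ 0.      0.      0.      1.    ]] 0.9958984375
{'time_s': 0.1, 'qpos': array([ 1.2654,  0.3004,  1.5215,  0.    ,  1.3207, -0.0666]), 'joint_vel': array([-0.0011,  0.0005, -0.0022, -0.0005,  0.0013,  0.0001]), 'tau': array([  0.001 , -53.2638, -35.3288,   0.0709,   0.0234,  -0.    ]), 'ee_pos': array([0.13  , 0.5342, 0.2239]), 'eef_rot': array([-3.1406, -0.0001,  2.9028]), 'force': array([ 0.5521, -0.1262, -0.6851]), 'moment': array([ 0.0071, -0.0084,  0.0015]), 'grip_width': 0.09424022977014172}
```

View pics/top0.png

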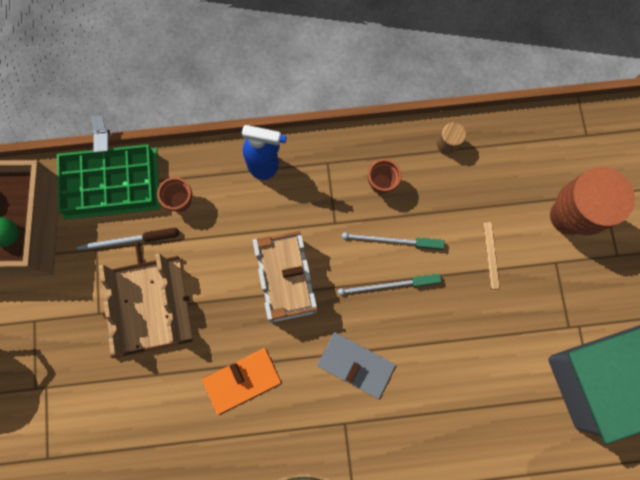

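View pics/side0.png

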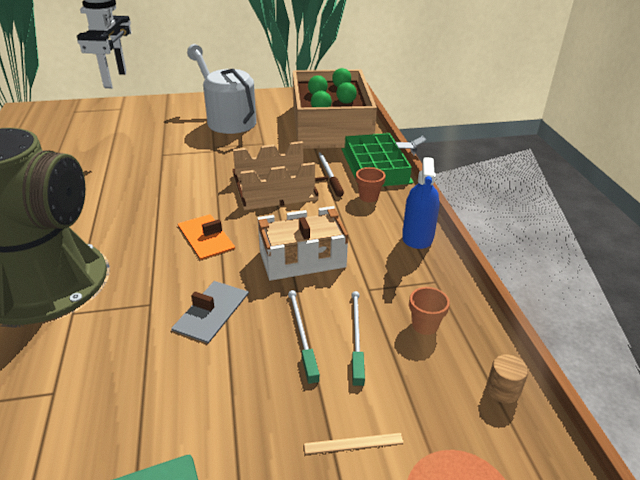

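The top view shows the box with its wooden lid at about (285,277), its rib at (292,272). The feeder is at about (147,305). The skewers have handles at (430,244) and (427,280) and balls at (345,236) and (341,292). The side view shows the same layout. Next I'll zoom in.

```bash
python3 - <<'E'
from h import *
t=load('top');s=load('side')
a=cv2.resize(t['img'][215:345,235:335],None,fx=4.5,fy=4.5,interpolation=cv2.INTER_CUBIC)
b=cv2.resize(s['img'][190:290,245:360],None,fx=3,fy=3,interpolation=cv2.INTER_CUBIC)
o=np.zeros((590,800,3),np.uint8);o[:a.shape[0],:a.shape[1]]=a;o[:b.shape[0],452:452+b.shape[1]]=b
cv2.imwrite('pics/z1.png',o[:,:,::-1])
E
```

```text
(no output)
```

View pics/z1.png

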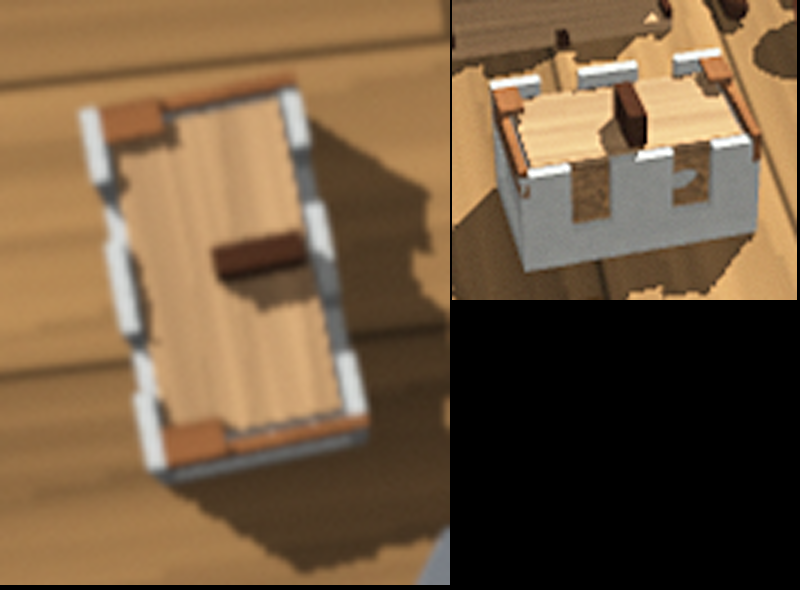

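```bash
python3 - <<'E'
from h import *
np.set_printoptions(precision=4,suppress=True)
t=load('top');s=load('side')
for n,c in(('top',t),('side',s)):
    P=cloud(c);hsv=cv2.cvtColor(c['img'],cv2.COLOR_RGB2HSV)
    z=P[...,2]
    print(n,'table z',np.median(z[(abs(z)<.02)]))
    # heights above table
    m=((z>.045)&(z<.11)).astype(np.uint8)
    k,l,st,ce=cv2.connectedComponentsWithStats(m)
    for i in range(1,k):
        if st[i,4]<80: continue
        q=P[l==i]
        r=cv2.minAreaRect(q[:,:2].astype(np.float32)*1000)
        print(i,st[i],q.mean(0),'z',np.percentile(q[:,2],[5,50,95]),r)
    g=cv2.inRange(hsv,(60,100,40),(90,255,255))
    k,l,st,ce=cv2.connectedComponentsWithStats(g)
    for i in range(1,k):
        if 80<st[i,4]<2500:
            q=P[l==i];print('green',ce[i],st[i,4],q.mean(0),np.percentile(q[:,2],[5,50,95]))
E
```

```text
top table z -0.0013668299395688255
1 [ 91 116  19  37 474] [0.8796 0.3498 0.0581] z [0.0498 0.0567 0.0708] ((879.6676025390625, 350.10687255859375), (78.29232788085938, 35.096893310546875), 0.029987888410687447)
2 [441 123  26  26 511] [ 0.7939 -0.4172  0.0569] z [0.0498 0.0574 0.0614] ((795.3089599609375, -419.0284118652344), (53.539817810058594, 55.79159164428711), 13.43670654296875)
15 [243 151  35  24 393] [0.7632 0.0028 0.0817] z [0.05   0.0832 0.1075] ((771.0162353515625, 4.6118316650390625), (35.44014358520508, 71.12470245361328), 1.358933687210083)
26 [368 160  34  33 435] [ 0.7204 -0.2559  0.0581] z [0.0461 0.0603 0.0668] ((717.6588134765625, -254.11032104492188), (69.85960388183594, 71.3299560546875), 35.52623748779297)
27 [   0  162   53  111 1710] [0.6874 0.4774 0.078 ] z [0.0484 0.0787 0.1068] ((687.5853881835938, 479.3033447265625), (84.1612777709961, 238.0826873779297), 62.695045471191406)
30 [   0  166   32   96 2171] [0.7259 0.5207 0.0885] z [0.0836 0.088  0.0954] ((711.1284790039062, 529.1357421875), (82.21080017089844, 196.90426635742188), 83.18986511230469)
37 [15
[... 4934 characters left out ...]
 [274.2202  25.9985] 1344 [0.6601 1.5491 0.0372] [-0.0766  0.0389  0.1438]
green [305.7888  26.5796] 1037 [0.7895 1.5018 0.0445] [-0.0855  0.055   0.1415]
green [329.8367  24.1689] 882 [0.9003 1.5253 0.0421] [-0.0685  0.0457  0.1287]
green [343.9064  85.3781] 566 [0.7591 0.625  0.1226] [0.1008 0.1252 0.1421]
green [318.9586  91.9021] 531 [0.6727 0.5683 0.13  ] [0.1085 0.1279 0.1423]
green [377.9665 156.6448] 2297 [0.7933 0.3437 0.0308] [0.0042 0.0305 0.0436]
green [310.2068 365.5681] 382 [ 0.4918 -0.3287  0.0202] [0.0087 0.0193 0.0216]
green [357.9309 368.1823] 362 [ 0.5699 -0.3469  0.0184] [0.0088 0.0194 0.0217]
green [166.6846 470.8005] 1113 [ 0.2836 -0.5601  0.1475] [0.1434 0.1454 0.1473]
```

```bash
cat > m.py <<'E'
from h import *
np.set_printoptions(precision=4,suppress=True)
def skew(c,name):
    P=cloud(c);hsv=cv2.cvtColor(c['img'],cv2.COLOR_RGB2HSV);out=[]
    z=P[...,2]
    g=cv2.inRange(hsv,(60,100,30),(90,255,255))
    k,l,st,ce=cv2.connectedComponentsWithStats(g)
    for i in range(1,k):
        if 100<st[i,4]<800:
            q=P[l==i]
            q=q[q[:,2]>np.percentile(q[:,2],50)-.003] # top face
            if q[:,2].max()>.3: continue
            r=cv2.minAreaRect(q[:,:2].astype(np.float32)*1000)
            print(name,'handle px',ce[i],'n',st[i,4],'mean',q.mean(0),'rect',np.round(r[0],1),np.round(r[1],1),round(r[2],1))
if __name__=='__main__':
    t=load('top');s=load('side')
    for n,c in(('top',t),('side',s)):
        skew(c,n)
        P=cloud(c)
        m=(abs(P[...,0]-.525)<.06)&(abs(P[...,1]+.03)<.035)&(P[...,2]>.101)
        q=P[m];r=cv2.minAreaRect(q[:,:2].astype(np.float32)*1000)
        print(n,'rib top',len(q),q.mean(0),r)
        # walls top >=.0855
        m=(abs(P[...,0]-.525)<.12)&(abs(P[...,1]+.02)<.08)&(P[...,2]>.0835)&(P[...,2]<.095)
        q=P[m];print('wall tops',q.mean(0),cv2.minAreaRect(q[:,:2].astype(np.float32)*1000))
        # grey blobs for skewer shaft/ball
        lo=.004
        m=(P[...,2]>lo)&(P[...,2]<.03)&(P[...,0]>.4)&(P[...,0]<.65)&(P[...,1]<-.09)&(P[...,1]>-.42)
        k,l,st,ce=cv2.connectedComponentsWithStats(m.astype(np.uint8))
        for i in range(1,k):
            if st[i,4]>60:
                q=P[l==i];d=q[:,1]
                v=cv2.fitLine(q[:,:2].astype(np.float32),cv2.DIST_L2,0,.01,.01).ravel()
                e=q[d>np.percentile(d,97)]
                print('skew',n,st[i],'yrange',d.min(),d.max(),'tip',e.mean(0),'dir',v,np.degrees(np.arctan2(v[1],v[0])))
E
python3 m.py
```

```text
top handle px [429.6103 243.3944] n 213 mean [ 0.5675 -0.3389  0.0189] rect [ 567.6 -338.7] [56.7 18.1] 79.1
top rib top 140 [ 0.5258 -0.0361  0.1052] ((525.9541625976562, -36.177490234375), (14.332854270935059, 41.51213073730469), 4.788721084594727)
wall tops [0.5202 0.0051 0.0877] ((524.22265625, -18.544544219970703), (166.24673461914062, 98.6070327758789), 5.214900493621826)
skew top [342 233 103  17 572] yrange -0.3705945672420182 -0.15173102779074715 tip [ 0.6065 -0.1545  0.0113] dir [ 0.2127  0.9771  0.5798 -0.2821] 77.7181
skew top [338 274 104  22 578] yrange -0.3534181503120086 -0.12770718349117655 tip [ 0.4852 -0.1309  0.0108] dir [ 0.0221 -0.9998  0.4879 -0.2606] -88.73563
side handle px [357.9309 368.1823] n 362 mean [ 0.5708 -0.343   0.0197] rect [ 571.  -341.2] [60.1 19.3] 77.9
side rib top 104 [ 0.5281 -0.0404  0.1055] ((528.490478515625, -37.69866180419922), (14.685125350952148, 50.4266471862793), 4.273774147033691)
wall tops [ 0.5231 -0.0014  0.0878] ((526.8899536132812, -19.159698486328125), (167.42111206054688, 105.80004119873047), 4.609735488891602)
skew side [288 291  31  92 700] yrange -0.35293873364530415 -0.13142882265718658 tip [ 0.4868 -0.1369  0.0131] dir [ 0.0201 -0.9998  0.4905 -0.2786] -88.847626
skew side [351 292  14  94 681] yrange -0.37247299924976607 -0.1559693930740217 tip [ 0.6085 -0.1597  0.0125] dir [ 0.2096  0.9778  0.5797 -0.299 ] 77.9019
```

```bash
python3 - <<'E'
from h import *
t=load('top');s=load('side')
a=cv2.resize(t['img'][225:305,330:450],None,fx=5,fy=5,interpolation=cv2.INTER_CUBIC)
cv2.imwrite('pics/z2.png',a[:,:,::-1])
b=cv2.resize(s['img'][280:395,270:380],None,fx=5,fy=5,interpolation=cv2.INTER_CUBIC)
cv2.imwrite('pics/z3.png',b[:,:,::-1])
E
```

```text
(no output)
```

View pics/z2.png

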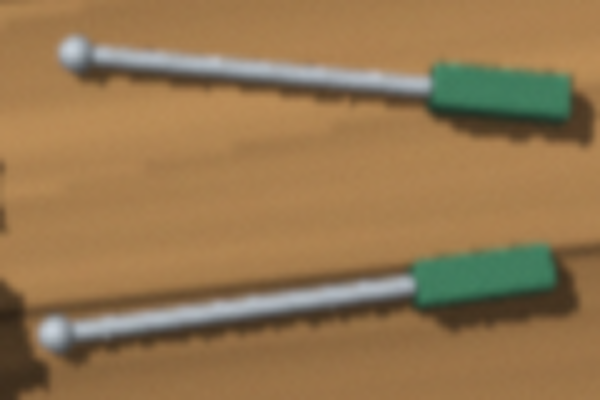

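View pics/z3.png

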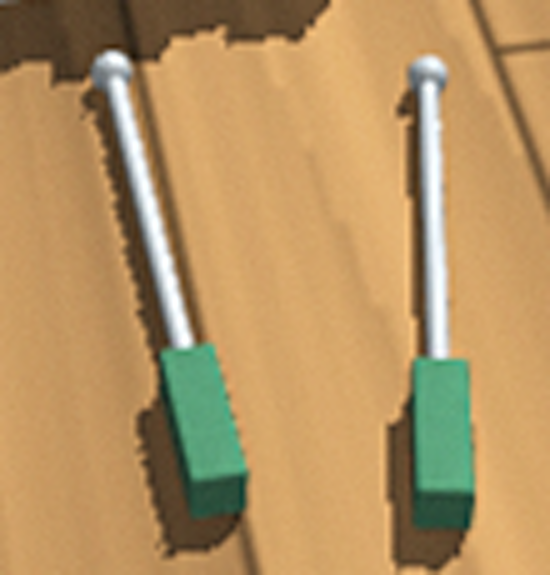

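```bash
cat > d.py <<'E'
import sys
from h import *
# target x y z yaw(rad, of tool x axis); from commanded ~ measured pose
o=telemetry.get_obs();p=o['ee_pos'];psi=o['eef_rot'][2]
x,y,z=map(float,sys.argv[1:4]);ps=float(sys.argv[4]) if len(sys.argv)>4 else psi
d=np.array([x,y,z])-p
tx=d[0]*np.cos(psi)+d[1]*np.sin(psi);ty=d[0]*np.sin(psi)-d[1]*np.cos(psi)
tw=(psi-ps+np.pi)%(2*np.pi)-np.pi
print('t',round(o['time_s'],2),'pos',p.round(4),'rpy',o['eef_rot'].round(4),'F',o['force'].round(1),'w',round(o['grip_width'],4))
print('units',np.round(np.array([tx,ty,-d[2]])/.05,3),'twist',round(np.degrees(tw)/8,3))
E
python3 d.py .5277 -.0445 .17 1.660
```

```text
t 0.1 pos [0.13   0.5342 0.2239] rpy [-3.1406e+00 -1.0000e-04  2.9028e+00] F [ 0.6 -0.1 -0.7] w 0.0942
units [-10.465  -9.365   1.079] twist 8.901
```

```bash
python3 -m creep '[[[-0.3,-0.3,0],0.3,0.5],[[-0.9,-0.8,0],1,0.5],[[-1.6,-1.4,0],2,0.5],[[-2.3,-2.1,0],3,0.5],[[-3,-2.7,0],4,0.5],[[-3.7,-3.3,0],5,0.5],[[-4.4,-3.9,0],6,0.5],[[-5.1,-4.6,0],7,0.5],[[-5.8,-5.2,0],8,0.5],[[-6.5,-5.8,0],8.9,0.5],[[-7.0,-6.3,0],8.9,0.5],[[-7.0,-6.3,0],8.9,0.5]]' 20; python3 d.py .5277 -.0445 .17 1.660
```

```text
time_s: 1.3
ee_pos: [0.397, 0.1428, 0.2242]
eef_rot: [-3.141, 0.001, 1.656]
force: [-1.2, 0.5, -0.1]
grip_width: 0.0471
t 1.3 pos [0.397  0.1428 0.2242] rpy [-3.1412e+00  5.0000e-04  1.6559e+00] F [-1.2  0.5 -0.1] w 0.0471
units [-3.954  2.287  1.084] twist -0.029
```

```bash
python3 -m creep '[[[-0.3,0.2,0],0,0.5],[[-0.9,0.5,0.2],0,0.5],[[-1.5,0.9,0.4],0,0.5],[[-2.1,1.2,0.6],0,0.5],[[-2.7,1.6,0.8],0,0.5],[[-3.3,1.9,1],0,0.5],[[-3.8,2.2,1.08],0,0.5],[[-3.95,2.29,1.08],0,0.5],[[-3.95,2.29,1.08],0,0.5]]' 20; python3 d.py .5277 -.0445 .105 1.660
python3 - <<'E'
from h import *
cam('top','top1');cam('side','side1')
E
```

```text
time_s: 2.2
ee_pos: [0.5273, -0.0408, 0.1701]
eef_rot: [-3.141, -0.0, 1.659]
force: [0.8, -0.4, -0.1]
grip_width: 0.0468
t 2.2 pos [ 0.5273 -0.0408  0.1701] rpy [-3.1408e+00 -3.0000e-04  1.6595e+00] F [ 0.8 -0.4 -0.1] w 0.0468
units [-7.500e-02  1.000e-03  1.302e+00] twist -0.004
```

View pics/side1.png

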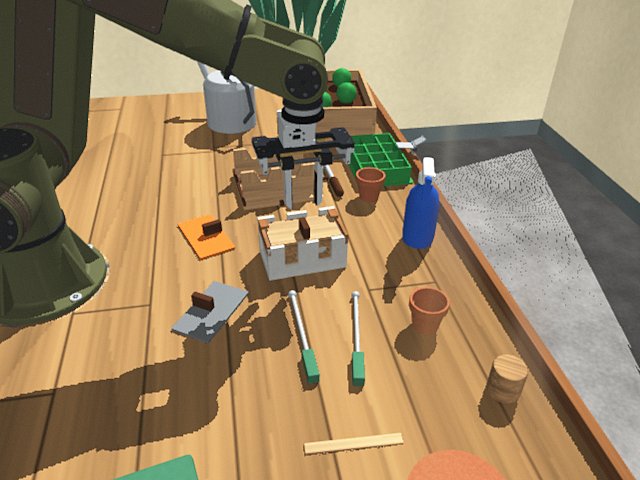

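View pics/top1.png

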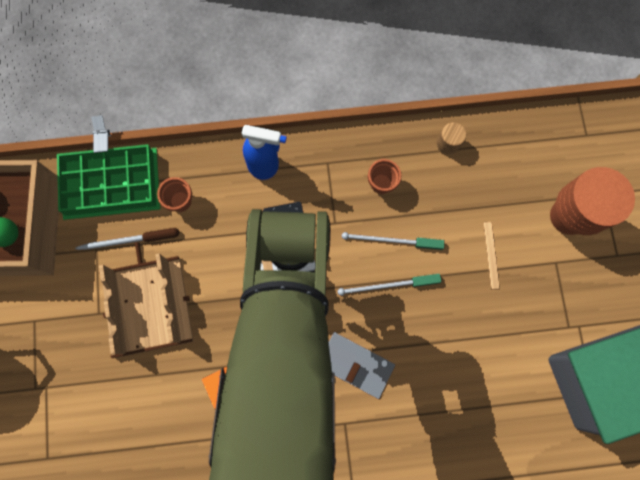

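```bash
python3 -m creep '[[[-0.04,0,0.3],0,0.5],[[-0.07,0,0.7],0,0.5],[[-0.07,0,1.1],0,0.5],[[-0.07,0,1.28],0,0.5],[[-0.07,0,1.28],0,0.5],[[-0.07,0,1.28],0,0],[[-0.07,0,1.28],0,0],[[-0.07,0,1.28],0,0],[[-0.07,0,1.28],0,0],[[-0.07,0,1.28],0,0],[[-0.07,0,1.28],0,0]]' 12; python3 d.py .5277 -.0445 .113
```

```text
time_s: 3.4
ee_pos: [0.5279, -0.0445, 0.1069]
eef_rot: [3.141, 0.0, 1.66]
force: [1.5, 0.2, 3.9]
grip_width: 0.0134
t 3.4 pos [ 0.5279 -0.0445  0.1069] rpy [3.1407e+00 1.0000e-04 1.6600e+00] F [1.5 0.2 3.9] w 0.0134
units [ 0.    -0.004 -0.122] twist 0.0
```

```bash
python3 -m creep '[[[0,0,-0.03],0,0],[[0,0,-0.06],0,0],[[0,0,-0.09],0,0],[[0,0,-0.12],0,0],[[0,0,-0.15],0,0],[[0,0,-0.17],0,0],[[0,0,-0.17],0,0]]'; python3 d.py .5277 -.0445 .113
python3 - <<'E'
from h import *
c=cam('side')
cv2.imwrite('pics/z4.png',cv2.resize(c['img'][170:290,235:360,::-1],None,fx=5,fy=5))
E
```

```text
time_s: 4.1
ee_pos: [0.5275, -0.0443, 0.1149]
eef_rot: [-3.141, -0.0, 1.66]
force: [-1.2, 1.2, -3.3]
grip_width: 0.0139
t 4.1 pos [ 0.5275 -0.0443  0.1149] rpy [-3.1411e+00 -2.0000e-04  1.6602e+00] F [-1.2  1.2 -3.3] w 0.0139
units [-0.004  0.004  0.037] twist 0.0
```

View pics/z4.png

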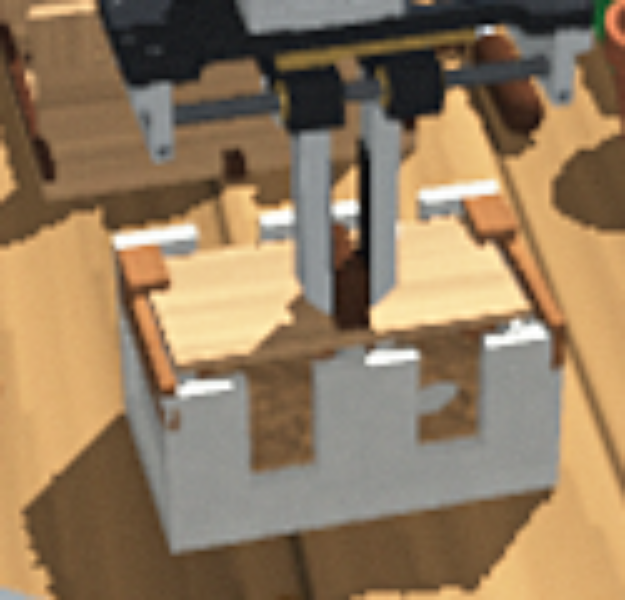

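```bash
python3 -m creep '[[[-0.08,0,0],0,0],[[-0.16,0,0],0,0],[[-0.24,0,0],0,0],[[-0.32,0,0],0,0],[[-0.4,0,0],0,0],[[-0.48,0,0],0,0],[[-0.56,0,0],0,0],[[-0.64,0,0],0,0],[[-0.72,0,0],0,0],[[-0.8,0,0],0,0],[[-0.88,0,-0.04],0,0],[[-0.88,0,-0.04],0,0]]'; python3 d.py .5277 -.0445 .113
python3 - <<'E'
from h import *
c=cam('side')
cv2.imwrite('pics/z5.png',cv2.resize(c['img'][170:290,235:360,::-1],None,fx=5,fy=5))
E
```

```text
time_s: 5.35
ee_pos: [0.5317, -0.0888, 0.1172]
eef_rot: [3.141, 0.0, 1.66]
force: [-0.3, 0.1, -1.0]
grip_width: 0.0139
t 5.35 pos [ 0.5317 -0.0888  0.1172] rpy [3.1412e+00 2.0000e-04 1.6597e+00] F [-0.3  0.1 -1. ] w 0.0139
units [ 0.889 -0.001  0.085] twist 0.0
```

View pics/z5.png

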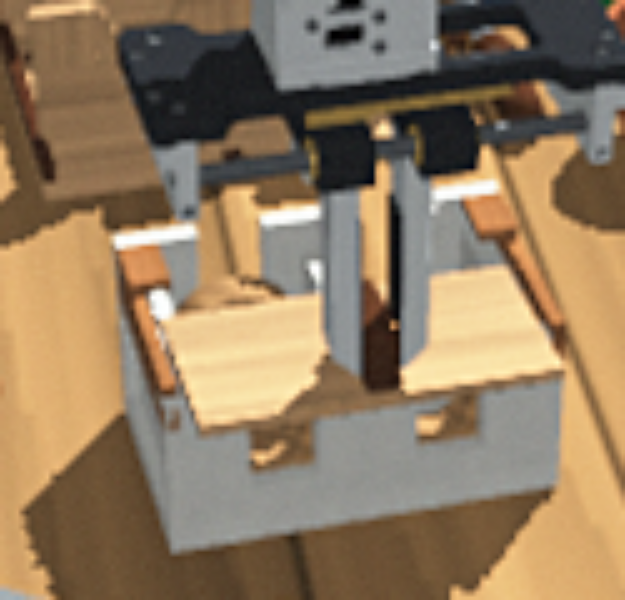

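```bash
python3 - <<'E'
from h import *
np.set_printoptions(precision=3,suppress=True)
t=load('top')
for p in [(395,370),(378,397),(318,362),(335,335),(487,222),(497,287)]: print(p,onz(t,*p,0.003))
for p in [(552,357),(607,443),(575,408)]: print(p,dep(t,*p),onz(t,*p,.14),onz(t,*p,0))
E
python3 d.py .365 -.385 .18
```

```text
(395, 370) [ 0.309 -0.228  0.003]
(378, 397) [ 0.259 -0.185  0.003]
(318, 362) [ 0.344 -0.069  0.003]
(335, 335) [ 0.396 -0.111  0.003]
(487, 222) [ 0.604 -0.475  0.003]
(497, 287) [ 0.459 -0.472  0.003]
(552, 357) [ 0.3   -0.551  0.028] [ 0.303 -0.506  0.14 ] [ 0.299 -0.563  0.   ]
(607, 443) [ 0.141 -0.574  0.144] [ 0.14  -0.576  0.14 ] [ 0.115 -0.641  0.   ]
(575, 408) [ 0.197 -0.567  0.053] [ 0.207 -0.53   0.14 ] [ 0.191 -0.59   0.   ]
t 5.4 pos [ 0.5316 -0.0885  0.1171] rpy [3.1414 0.     1.6598] F [ 0.3 -0.7 -1.9] w 0.014
units [-5.611 -3.846 -1.258] twist 0.0
```

```bash
python3 -m creep '[[[-0.05,0,-0.1],0,0],[[-0.1,0,-0.3],0,0],[[-0.15,0,-0.6],0,0],[[-0.2,0,-0.9],0,0],[[-0.2,0,-1.2],0,0],[[-0.2,0,-1.3],0,0],[[-0.2,0,-1.3],0,0]]' 15; python3 d.py .365 -.385 .18
python3 - <<'E'
from h import *
c=cam('side','side2')
E
```

```text
time_s: 6.1
ee_pos: [0.5327, -0.0983, 0.1829]
eef_rot: [3.14, 0.001, 1.66]
force: [0.1, 0.7, -0.6]
grip_width: 0.0141
t 6.1 pos [ 0.5327 -0.0983  0.1829] rpy [3.1401e+00 5.0000e-04 1.6602e+00] F [ 0.1  0.7 -0.6] w 0.0141
units [-5.411 -3.852  0.057] twist 0.0
```

View pics/side2.png

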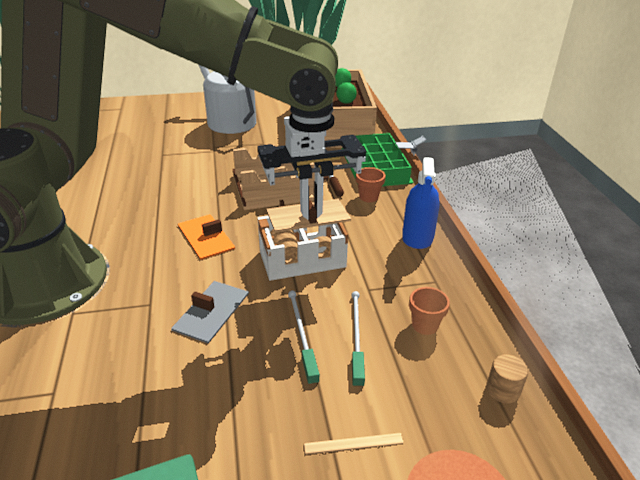

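```bash
python3 -m creep '[[[-0.2,-0.15,0],0,0],[[-0.7,-0.5,0],0,0],[[-1.2,-0.9,0],0,0],[[-1.8,-1.3,0],0,0],[[-2.4,-1.7,0],0,0],[[-3,-2.15,0],0,0],[[-3.6,-2.6,0],0,0],[[-4.2,-3,0],0,0],[[-4.7,-3.35,0],0,0],[[-5.1,-3.65,0.05],0,0],[[-5.4,-3.85,0.05],0,0],[[-5.4,-3.85,0.05],0,0]]' 15; python3 d.py .365 -.385 .08
python3 - <<'E'
from h import *
c=cam('side','side3')
E
```

```text
time_s: 7.35
ee_pos: [0.363, -0.3858, 0.1787]
eef_rot: [-3.141, -0.001, 1.658]
force: [0.7, 0.5, -0.7]
grip_width: 0.0135
t 7.35 pos [ 0.363  -0.3858  0.1787] rpy [-3.1406e+00 -8.0000e-04  1.6576e+00] F [ 0.7  0.5 -0.7] w 0.0135
units [0.013 0.041 1.973] twist 0.0
```

View pics/side3.png

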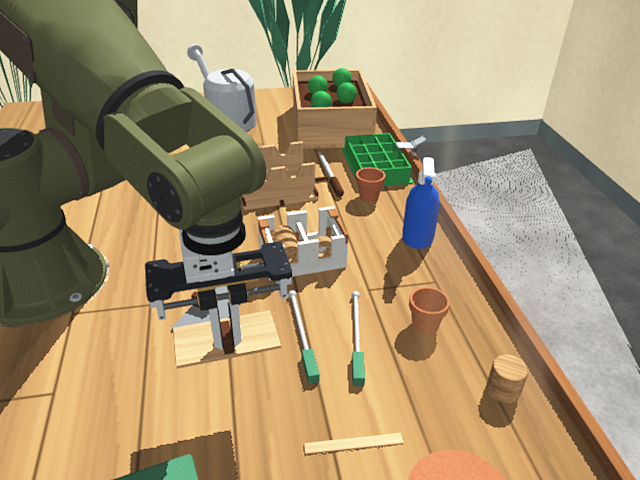

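```bash
python3 -m creep '[[[0,0,0.3],0,0],[[0,0,0.8],0,0],[[0,0,1.3],0,0],[[0,0,1.8],0,0],[[0,0,2.3],0,0],[[0,0,2.6],0,0],[[0,0,2.7],0,0],[[0,0,2.77],0,0],[[0,0,2.83],0,0],[[0,0,2.88],0,0],[[0,0,2.9],0,0],[[0,0,2.9],0,0]]' 12; python3 d.py .365 -.385 .08
```

```text
time_s: 8.6
ee_pos: [0.3651, -0.3848, 0.035]
eef_rot: [3.141, 0.001, 1.66]
force: [0.9, -2.0, 1.2]
grip_width: 0.014
t 8.6 pos [ 0.3651 -0.3848  0.035 ] rpy [3.1408e+00 1.2000e-03 1.6599e+00] F [ 0.9 -2.   1.2] w 0.014
units [-0.005 -0.002 -0.9  ] twist 0.0
```

```bash
python3 -m creep '[[[0,0,0.02],0,0],[[0,0,0.02],0,0],[[0,0,0.02],0,0.3],[[0,0,0.02],0,0.3],[[0,0,0.02],0,0.3],[[0,0,-0.3],0,0.3],[[0,0,-0.9],0,0.3],[[0,0,-1.5],0,0.3],[[0,0,-2.1],0,0.3],[[0,0,-2.5],0,0.3],[[0,0,-2.5],0,0.3]]' 12; python3 d.py .365 -.385 .08
python3 - <<'E'
from h import *
c=cam('side','side4');c=cam('top','top4')
E
```

```text
time_s: 9.7
ee_pos: [0.3655, -0.385, 0.162]
eef_rot: [3.139, 0.004, 1.66]
force: [-0.2, 0.2, -0.9]
grip_width: 0.0283
t 9.7 pos [ 0.3655 -0.385   0.162 ] rpy [3.1391 0.0035 1.6602] F [-0.2  0.2 -0.9] w 0.0283
units [ 0.002 -0.009  1.64 ] twist 0.0
```

View pics/side4.png

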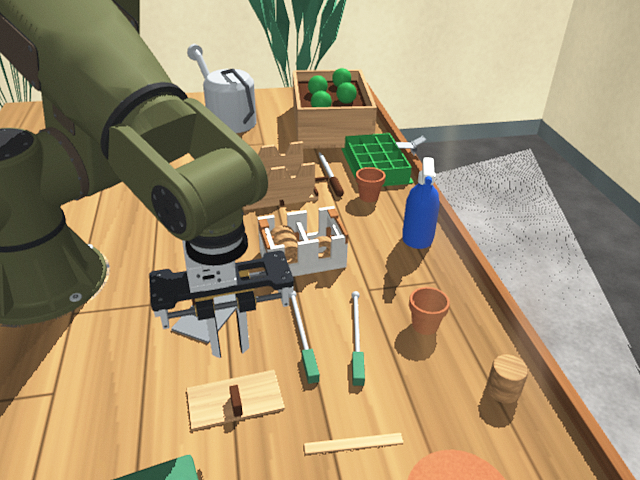

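View pics/top4.png

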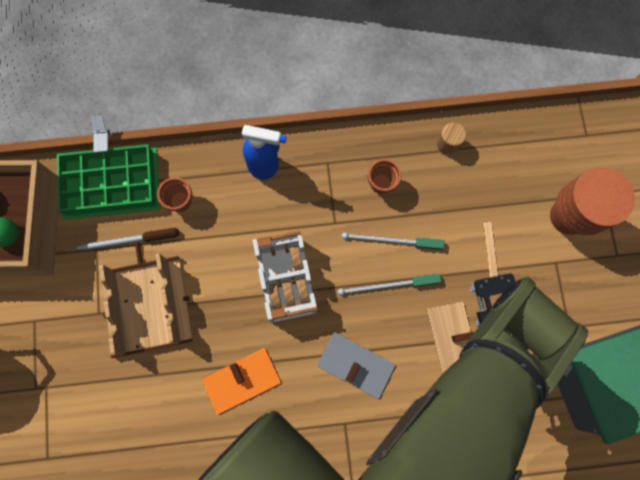

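```bash
python3 - <<'E'
from h import *
c=load('top');s=load('side')
o=np.zeros((600,800,3),np.uint8)
a=cv2.resize(c['img'][225:325,245:325],None,fx=5,fy=5,interpolation=cv2.INTER_CUBIC);b=cv2.resize(s['img'][200:280,255:350],None,fx=4,fy=4,interpolation=cv2.INTER_CUBIC)
o[:a.shape[0],:400]=a;o[:b.shape[0],410:410+b.shape[1]]=b
cv2.imwrite('pics/z6.png',o[:500,:,::-1])
E
```

```text
(no output)
```

View pics/z6.png

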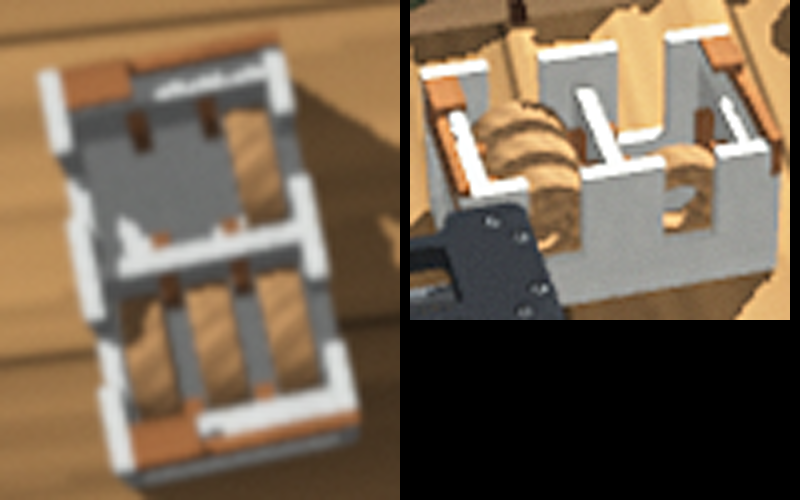

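```bash
python3 m.py 2>&1 | grep skew; python3 - <<'E'
from h import *
np.set_printoptions(precision=4,suppress=True)
for n in('top','side'):
    c=load(n);P=cloud(c)
    print(n,'table local',np.median(P[...,2][(abs(P[...,2])<.006)&(abs(P[...,0]-.53)<.12)&(abs(P[...,1]+.25)<.12)]))
    m=(abs(P[...,0]-.525)<.12)&(abs(P[...,1]+.02)<.08)&(P[...,2]>.07)&(P[...,2]<.097)
    q=P[m];print('box',cv2.minAreaRect(q[:,:2].astype(np.float32)*1000))
    for lo,hi in((.16,.26),(.28,.38)):
        m=(abs(P[...,0]-.5)<.12)&(P[...,1]>lo)&(P[...,1]<hi)&(P[...,2]>.08)&(P[...,2]<.095)
        q=P[m];print('board',cv2.minAreaRect(q[:,:2].astype(np.float32)*1000),np.percentile(q[:,2],95))
    # ring tops
    hsv=cv2.cvtColor(c['img'],cv2.COLOR_RGB2HSV)
    m=(abs(P[...,0]-.525)<.075)&(abs(P[...,1]+.02)<.05)&(P[...,2]>.062)&(P[...,2]<.073)&(hsv[...,1]>80)
    k,l,st,ce=cv2.connectedComponentsWithStats(m.astype(np.uint8))
    for i in range(1,k):
        if st[i,4]>15: print('ring',ce[i],st[i,4],P[l==i].mean(0),P[l==i].max(0)[2])
E
```

```text
skew top [342 233 103  17 570] yrange -0.36996858063701954 -0.1513859747259685 tip [ 0.6061 -0.1545  0.0123] dir [ 0.2124  0.9772  0.5795 -0.283 ] 77.735985
skew top [337 274 105  22 575] yrange -0.350236248831696 -0.1268669328021877 tip [ 0.4859 -0.1305  0.0108] dir [ 0.022  -0.9998  0.4878 -0.2595] -88.73769
skew top [427 302  40  21 322] yrange -0.39419836132880104 -0.31312735993226 tip [ 0.4178 -0.3156  0.0067] dir [ 0.0074  1.      0.4154 -0.3563] 89.57576
skew side [289 291  30  92 683] yrange -0.3530958102482178 -0.13502409503851287 tip [ 0.489  -0.1391  0.0121] dir [ 0.0184 -0.9998  0.4907 -0.2809] -88.94476
skew side [351 292  14  94 686] yrange -0.3729321487473368 -0.15542039164166832 tip [ 0.6082 -0.1597  0.0125] dir [ 0.2095  0.9778  0.5797 -0.2993] 77.90402
skew side [256 370  28  45 771] yrange -0.3985874525753511 -0.31507336921016427 tip [ 0.4187 -0.3174  0.0055] dir [ 0.0276 -0.9996  0.4172 -0.3593] -88.4172
top table local -0.0015919025663380104
box ((524.638916015625, -19.23265838623047), (167.2880096435547, 100.07638549804688), 5.362783908843994)
board ((506.058959
[... 367 characters left out ...]
5
ring [288.1486 293.4054] 148 [ 0.4872 -0.0229  0.0668] 0.07271923127137314
ring [274.4861 296.2431] 144 [0.4845 0.0054 0.0669] 0.07287637410703973
side table local -0.0005745420901298037
box ((527.3901977539062, -20.923969268798828), (167.3262939453125, 106.11511993408203), 5.0756072998046875)
board ((543.9730224609375, 228.4302215576172), (109.13038635253906, 16.783260345458984), 6.025472164154053) 0.08863667174772358
board ((531.8306884765625, 341.1261291503906), (108.72091674804688, 21.030271530151367), 7.19886589050293) 0.08913036954842828
ring [284.3826 236.9043] 345 [ 0.4906 -0.0247  0.0668] 0.07223974650823617
ring [323.2381 240.2976] 84 [ 0.567  -0.0505  0.0673] 0.07218759569970401
```

```bash
python3 d.py .4903 -.3215 .08 1.592
```

```text
t 9.8 pos [ 0.3646 -0.3841  0.1589] rpy [-3.1413e+00 -3.0000e-04  1.6601e+00] F [-0.1 -0.2 -0.9] w 0.028
units [1.024 2.615 1.577] twist 0.488
```

```bash
python3 -m creep '[[[0.2,0.4,0],0,0.5],[[0.4,0.9,0.1],0.2,0.5],[[0.6,1.4,0.3],0.5,0.5],[[0.8,1.9,0.6],0.5,0.5],[[0.95,2.4,1],0.5,0.5],[[1.02,2.62,1.4],0.5,0.5],[[1.02,2.62,1.58],0.5,0.5],[[1.02,2.62,1.58],0.5,0.5]]' 12; python3 d.py .4903 -.3215 .022 1.592
```

```text
time_s: 10.6
ee_pos: [0.4895, -0.3213, 0.0782]
eef_rot: [-3.138, -0.002, 1.591]
force: [-0.5, -0.5, 1.2]
grip_width: 0.047
t 10.6 pos [ 0.4895 -0.3213  0.0782] rpy [-3.1383e+00 -2.4000e-03  1.5905e+00] F [-0.5 -0.5  1.2] w 0.047
units [-0.004  0.016  1.125] twist -0.011
```

```bash
python3 -m creep '[[[0,0.01,0.3],0,0.5],[[0,0.01,0.7],0,0.5],[[0,0.01,1],0,0.5],[[0,0.01,1.15],0,0.5],[[0,0.01,1.15],0,0.5],[[0,0.01,1.15],0,0],[[0,0.01,1.15],0,0],[[0,0.01,1.15],0,0],[[0,0.01,1.15],0,0],[[0,0.01,1.15],0,0]]' 20; python3 -m creep '[[[0,0,0],0,0],[[0,0,0],0,0]]' 50;python3 d.py .4903 -.3215 .16 1.592
```

```text
time_s: 11.6
ee_pos: [0.4914, -0.322, 0.0234]
eef_rot: [3.141, 0.001, 1.59]
force: [0.2, -0.2, 2.4]
grip_width: 0.0198
time_s: 11.8
ee_pos: [0.4914, -0.322, 0.0233]
eef_rot: [3.141, 0.0, 1.59]
force: [0.3, -0.0, 4.0]
grip_width: 0.0194
t 11.8 pos [ 0.4914 -0.322   0.0233] rpy [3.1410e+00 5.0000e-04 1.5903e+00] F [ 0.3 -0.   4. ] w 0.0194
units [ 0.011 -0.022 -2.734] twist -0.012
```

```bash
python3 d.py .5137 -.2717 .10 1.6624
```

```text
t 11.8 pos [ 0.4914 -0.322   0.0233] rpy [3.1410e+00 5.0000e-04 1.5903e+00] F [ 0.3 -0.   4. ] w 0.0194
units [ 0.997  0.465 -1.534] twist -0.516
```

```bash
python3 -m creep '[[[0,0,-0.2],0,0],[[0,0,-0.5],0,0],[[0,0,-0.9],-0.2,0],[[0.2,0.1,-1.3],-0.5,0],[[0.5,0.25,-1.53],-0.52,0],[[0.8,0.4,-1.53],-0.52,0],[[1,0.47,-1.53],-0.52,0],[[1,0.47,-1.53],-0.52,0],[[1,0.47,-1.53],-0.52,0]]' 50; cat > sk.py <<'E'
from h import *
import sys
np.set_printoptions(precision=4,suppress=True)
# held/laid skewer: steel+green above table, restricted to region
x0,x1,y0,y1,z0,z1=map(float,sys.argv[1:7])
o=telemetry.get_obs();print(o['time_s'],o['ee_pos'].round(4),o['eef_rot'].round(4),o['force'].round(1),round(o['grip_width'],4))
for n in('top','side'):
    c=cam(n,(sys.argv[7]+n) if len(sys.argv)>7 else None);P=cloud(c)
    hsv=cv2.cvtColor(c['img'],cv2.COLOR_RGB2HSV)
    m=(P[...,0]>x0)&(P[...,0]<x1)&(P[...,1]>y0)&(P[...,1]<y1)&(P[...,2]>z0)&(P[...,2]<z1)&(hsv[...,1]<70)
    q=P[m]
    if len(q)<10: print(n,'none');continue
    for b in np.linspace(y0,y1,9)[:-1]:
        w=(y1-y0)/8;r=q[(q[:,1]>=b)&(q[:,1]<b+w)]
        if len(r)>3: print(n,'y',r[:,1].mean().round(4),'x',np.median(r[:,0]).round(4),'ztop',np.percentile(r[:,2],[50,90]),len(r))
    print(n,'max y',q[:,1].max(),'min',q[:,1].min())
E
python3 sk.py .47 .53 -.26 -.07 .05 .14 s5
```

```text
time_s: 12.7
ee_pos: [0.5135, -0.271, 0.0986]
eef_rot: [-3.14, -0.001, 1.663]
force: [-0.1, -0.1, -0.7]
grip_width: 0.0197
12.7 [ 0.5135 -0.271   0.0986] [-3.1404 -0.0007  1.6633] [-0.1 -0.1 -0.7] 0.0197
top y -0.2006 x 0.5044 ztop [0.0867 0.0898] 39
top y -0.1771 x 0.5024 ztop [0.086  0.0888] 43
top y -0.1532 x 0.4998 ztop [0.0856 0.0887] 37
top y -0.1293 x 0.4983 ztop [0.0853 0.0877] 41
top y -0.1058 x 0.4956 ztop [0.0843 0.0873] 45
top y -0.0823 x 0.4923 ztop [0.085  0.0905] 67
top max y -0.07022950296042595 min -0.21598227839594114
side none
```

View pics/s5side.png

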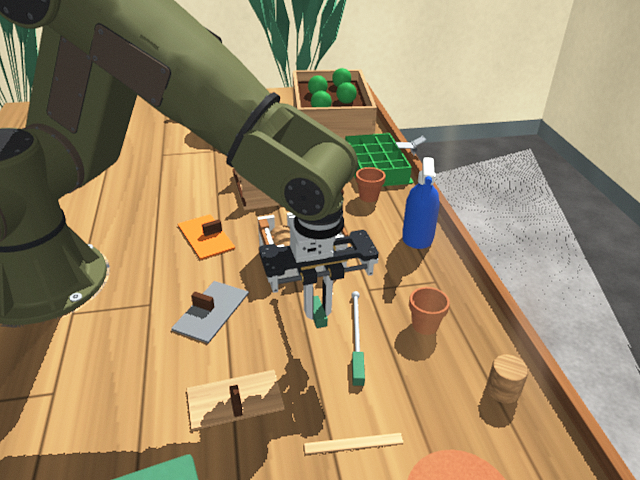

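View pics/s5top.png

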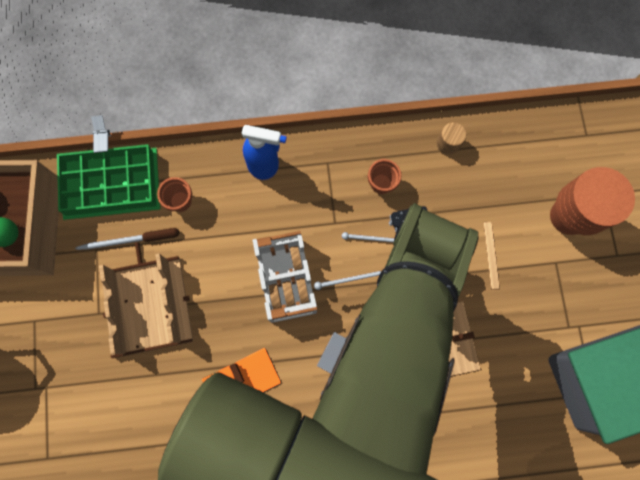

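```bash
python3 -m creep '[[[-0.2,0,0.1],0,0],[[-0.3,0,0.3],0,0],[[-0.3,0,0.6],0,0],[[-0.3,0,0.85],0,0],[[-0.3,0,0.85],0,0],[[-0.3,0,0.85],0,0]]' 50;python3 sk.py .47 .53 -.26 -.08 .02 .07 s6
python3 - <<'E'
from h import *
c=load('top')
cv2.imwrite('pics/z7.png',cv2.resize(c['img'][225:325,245:400,::-1],None,fx=5,fy=5,interpolation=cv2.INTER_CUBIC))
E
```

```text
time_s: 13.4
ee_pos: [0.515, -0.2862, 0.0565]
eef_rot: [-3.141, -0.001, 1.663]
force: [0.2, -0.1, -0.6]
grip_width: 0.0195
13.4 [ 0.515  -0.2862  0.0565] [-3.1409 -0.0005  1.663 ] [ 0.2 -0.1 -0.6] 0.0195
top y -0.2218 x 0.507 ztop [0.0443 0.0461] 23
top y -0.2037 x 0.5049 ztop [0.0433 0.0461] 35
top y -0.1813 x 0.5026 ztop [0.0432 0.0459] 36
top y -0.1589 x 0.5005 ztop [0.0433 0.0461] 36
top y -0.1365 x 0.4982 ztop [0.0436 0.046 ] 40
top y -0.1132 x 0.4967 ztop [0.0435 0.0461] 44
top y -0.0979 x 0.4944 ztop [0.0444 0.0474] 31
top max y -0.0920578126017448 min -0.2297793037411754
side y -0.0997 x 0.4931 ztop [0.0458 0.0474] 6
side max y -0.09522969833171224 min -0.2550525008431015
```

View pics/z7.png

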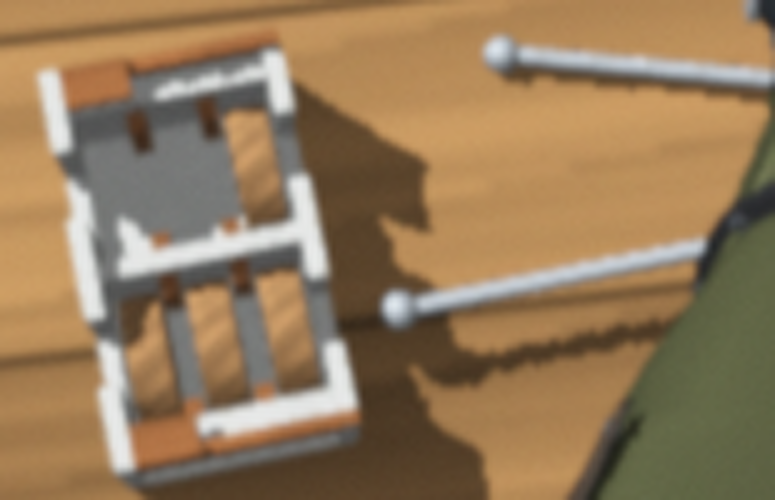

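```bash
python3 -m creep '[[[0.15,0.02,0.02],0,0],[[0.3,0.02,0.02],0,0],[[0.45,0.02,0.02],0,0],[[0.55,0.02,0.02],0,0],[[0.6,0.02,0.02],0,0],[[0.6,0.02,0.02],0,0]]' 50;python3 sk.py .47 .53 -.26 -.05 .02 .07 s7
python3 - <<'E'
from h import *
c=load('top');s=load('side')
a=cv2.resize(c['img'][235:325,245:345],None,fx=4.5,fy=4.5,interpolation=cv2.INTER_CUBIC);b=cv2.resize(s['img'][200:300,255:340],None,fx=4,fy=4,interpolation=cv2.INTER_CUBIC)
o=np.zeros((420,800,3),np.uint8);o[:405,:450]=a;o[:400,455:455+340]=b
cv2.imwrite('pics/z8.png',o[:,:,::-1])
E
```

```text
time_s: 14.1
ee_pos: [0.5134, -0.256, 0.0561]
eef_rot: [3.142, 0.0, 1.663]
force: [0.0, -0.8, 0.1]
grip_width: 0.0199
14.1 [ 0.5134 -0.256   0.0561] [3.1415 0.0001 1.6634] [ 0.  -0.8  0.1] 0.0199
top y -0.1883 x 0.5048 ztop [0.043  0.0453] 22
top y -0.1681 x 0.5026 ztop [0.0433 0.0463] 44
top y -0.1416 x 0.4999 ztop [0.0429 0.0457] 43
top y -0.1153 x 0.4974 ztop [0.0429 0.046 ] 46
top y -0.089 x 0.495 ztop [0.0416 0.0454] 48
top y -0.0651 x 0.5 ztop [0.0441 0.0631] 99
top max y -0.05063817898212346 min -0.19513531447008103
side y -0.2536 x 0.4914 ztop [0.0557 0.0664] 22
side y -0.0771 x 0.4727 ztop [0.0609 0.0676] 11
side y -0.0722 x 0.4788 ztop [0.0559 0.0671] 74
side max y -0.050205693673817 min -0.25985164302792174
```

View pics/z8.png

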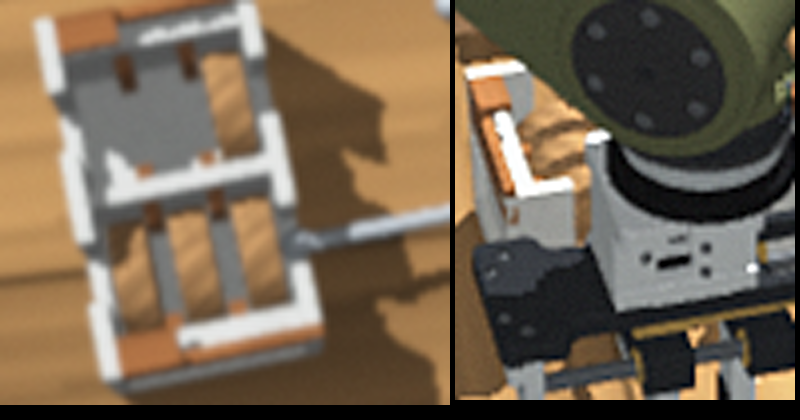

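```bash
python3 -m creep '[[[0.1,0,0],0,0],[[0.2,0,0],0,0],[[0.3,0,0],0,0],[[0.4,0,0],0,0],[[0.5,0,0],0,0],[[0.6,0,0],0,0],[[0.7,0,0],0,0],[[0.8,0,0],0,0],[[0.9,0,0],0,0],[[1,0,0],0,0],[[1.1,0,0],0,0],[[1.2,0,0],0,0]]' 50;python3 d.py .5004 -.1273 .056 1.6624
```

```text
time_s: 15.4
ee_pos: [0.5078, -0.1962, 0.056]
eef_rot: [-3.142, 0.0, 1.663]
force: [-0.2, -0.3, 0.0]
grip_width: 0.0198
t 15.4 pos [ 0.5078 -0.1962  0.056 ] rpy [-3.1416  0.      1.6629] F [-0.2 -0.3  0. ] w 0.0198
units [ 1.386e+00 -2.000e-02 -1.000e-03] twist 0.003
```

```bash
python3 -m creep '[[[0.12,0,0],0,0],[[0.24,0,0],0,0],[[0.36,0,0],0,0],[[0.48,0,0],0,0],[[0.6,0,0],0,0],[[0.72,0,0],0,0],[[0.84,0,0],0,0],[[0.96,0,0],0,0],[[1.08,0,0],0,0],[[1.2,0,0],0,0],[[1.32,0,0],0,0],[[1.4,0,0],0,0]]' 50;python3 -m creep '[[[0,0,0],0,0]]'; python3 d.py .5004 -.1273 .056 1.6624
python3 sk.py .45 .53 -.19 .1 .02 .1 s8
python3 - <<'E'
from h import *
c=load('top');s=load('side')
a=cv2.resize(c['img'][235:325,225:325],None,fx=4.5,fy=4.5,interpolation=cv2.INTER_CUBIC);b=cv2.resize(s['img'][180:280,245:330],None,fx=4,fy=4,interpolation=cv2.INTER_CUBIC)
o=np.zeros((420,800,3),np.uint8);o[:405,:450]=a;o[:400,455:455+340]=b
cv2.imwrite('pics/z9.png',o[:,:,::-1])
E
```

```text
time_s: 16.6
ee_pos: [0.5013, -0.1264, 0.056]
eef_rot: [-3.142, -0.0, 1.663]
force: [1.2, 0.2, -1.1]
grip_width: 0.0195
time_s: 16.7
ee_pos: [0.5014, -0.1265, 0.056]
eef_rot: [3.142, 0.0, 1.663]
force: [0.4, -0.7, -0.6]
grip_width: 0.0199
t 16.7 pos [ 0.5014 -0.1265  0.056 ] rpy [3.1416 0.     1.6634] F [ 0.4 -0.7 -0.6] w 0.0199
units [-0.015 -0.022 -0.   ] twist 0.007
16.7 [ 0.5014 -0.1265  0.056 ] [3.1416 0.     1.6634] [ 0.4 -0.7 -0.6] 0.0199
top y -0.0539 x 0.5243 ztop [0.0692 0.0744] 60
top y -0.0262 x 0.5199 ztop [0.0701 0.0743] 221
top y 0.0158 x 0.5072 ztop [0.0708 0.0886] 300
top y 0.0442 x 0.4839 ztop [0.0445 0.0869] 93
top y 0.0653 x 0.482 ztop [0.0443 0.0461] 8
top max y 0.0672753862339369 min -0.06240366173076326
side y -0.1344 x 0.4919 ztop [0.0723 0.0947] 373
side y -0.1045 x 0.4969 ztop [0.0516 0.06  ] 9
side y -0.0742 x 0.4699 ztop [0.0508 0.0749] 485
side y -0.0289 x 0.4642 ztop [0.0661 0.0739] 46
side y 0.0214 x 0.4609 ztop [0.0886 0.0903] 19
side max y 0.026120178556453544 min -0.15627945324758707
```

View pics/z9.png

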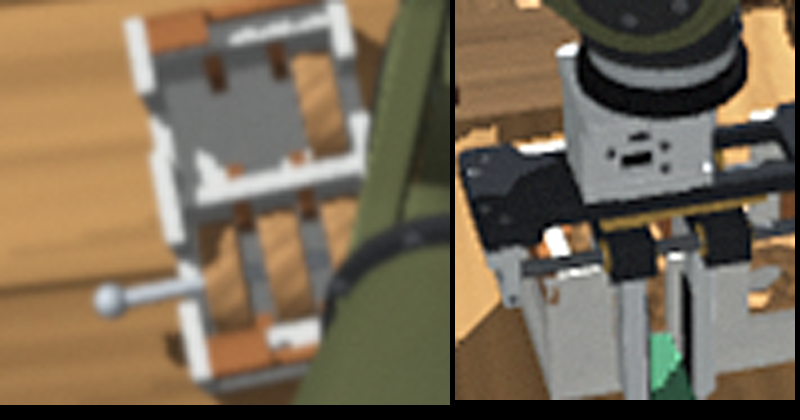

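```bash
python3 -m creep '[[[0,0,-0.1],0,0],[[0,0,-0.2],0,0],[[0,0,-0.35],0,0],[[0,0,-0.55],0,0],[[0,0,-0.75],0,0],[[0,0,-1],0,0],[[0,0,-1.25],0,0],[[0,0,-1.5],0,0],[[0,0,-1.8],0,0],[[0,0,-2.1],0,0],[[0,0,-2.4],0,0],[[0,0,-2.4],0,0]]' 60; 
python3 sk.py .45 .53 -.19 .1 .12 .2 s9
```

```text
time_s: 18.0
ee_pos: [0.5021, -0.1271, 0.1783]
eef_rot: [3.138, 0.001, 1.663]
force: [-0.1, -0.3, -0.8]
grip_width: 0.0197
18.0 [ 0.5021 -0.1271  0.1783] [3.1384 0.0014 1.6629] [-0.1 -0.3 -0.8] 0.0197
top y -0.0959 x 0.5006 ztop [0.1696 0.1736] 8
top y -0.0287 x 0.4888 ztop [0.1645 0.1685] 65
top y 0.0084 x 0.4856 ztop [0.1628 0.171 ] 78
top y 0.0487 x 0.4839 ztop [0.164  0.1678] 94
top y 0.0648 x 0.4826 ztop [0.1641 0.167 ] 6
top max y 0.06555745592174367 min -0.10171404240143012
side y -0.1553 x 0.5068 ztop [0.1559 0.1564] 7
side y -0.1361 x 0.4907 ztop [0.1816 0.1956] 256
side y -0.0605 x 0.5029 ztop [0.1658 0.1792] 10
side y -0.0322 x 0.5068 ztop [0.1437 0.1747] 8
side y 0.0519 x 0.4803 ztop [0.1626 0.1641] 13
side max y 0.059189357512232976 min -0.156428861900745
```

View pics/s9side.png

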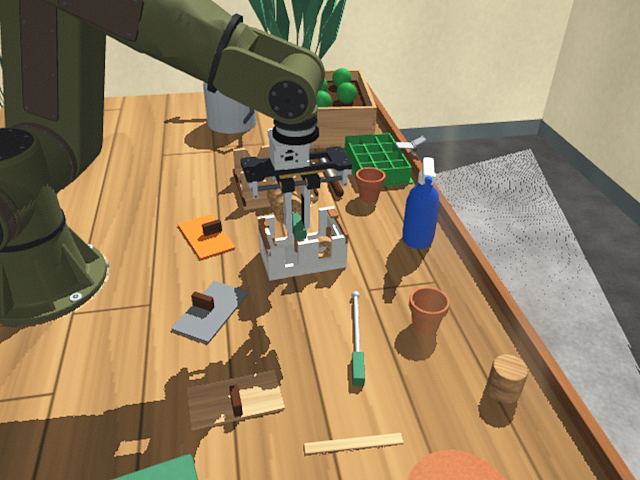

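View pics/s9top.png

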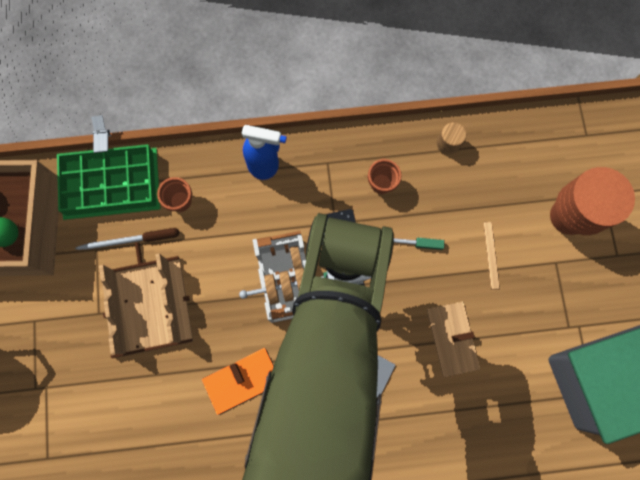

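```bash
python3 d.py .4745 .1763 .18 1.6643
```

```text
t 18.1 pos [ 0.5013 -0.1269  0.176 ] rpy [3.1414e+00 1.0000e-04 1.6629e+00] F [ 0.1  0.4 -0.8] w 0.0194
units [ 6.087  0.024 -0.081] twist -0.01
```

```bash
python3 -m creep '[[[0.1,0,0],0,0],[[0.3,0,-0.03],0,0],[[0.6,0,-0.06],0,0],[[1,0,-0.08],0,0],[[1.4,0,-0.08],0,0],[[1.8,0,-0.08],0,0],[[2.2,0.01,-0.08],0,0],[[2.6,0.01,-0.08],0,0],[[3,0.01,-0.08],0,0],[[3.4,0.01,-0.08],0,0],[[3.7,0.02,-0.08],0,0],[[3.9,0.02,-0.08],0,0]]' 60;python3 d.py .4745 .1763 .18 1.6643
```

```text
time_s: 19.3
ee_pos: [0.4839, 0.0692, 0.1799]
eef_rot: [-3.141, -0.0, 1.664]
force: [0.3, 0.1, -0.7]
grip_width: 0.0196
t 19.3 pos [0.4839 0.0692 0.1799] rpy [-3.1414e+00 -1.0000e-04  1.6643e+00] F [ 0.3  0.1 -0.7] w 0.0196
units [ 2.15e+00  1.30e-02 -2.00e-03] twist 0.0
```

```bash
python3 -m creep '[[[0.15,0,0],0,0],[[0.4,0,0],0,0],[[0.75,0,0],0,0],[[1.1,0,0],0,0],[[1.45,0,0],0,0],[[1.75,0.01,0],0,0],[[1.98,0.01,0],0,0],[[2.1,0.01,0],0,0],[[2.15,0.01,0],0,0],[[2.15,0.01,0],0,0]]' 60;python3 d.py .4745 .1763 .18 1.6643
python3 sk.py .43 .5 .2 .4 .12 .2 s10
```

```text
time_s: 20.3
ee_pos: [0.4751, 0.1744, 0.1799]
eef_rot: [-3.141, 0.0, 1.663]
force: [-0.1, -0.8, -1.4]
grip_width: 0.0193
t 20.3 pos [0.4751 0.1744 0.1799] rpy [-3.1415e+00  1.0000e-04  1.6629e+00] F [-0.1 -0.8 -1.4] w 0.0193
units [ 0.039 -0.008 -0.002] twist -0.01
20.3 [0.4751 0.1744 0.1799] [-3.1415  0.0001  1.6629] [-0.1 -0.8 -1.4] 0.0193
top y 0.253 x 0.4523 ztop [0.1784 0.1796] 4
top y 0.3393 x 0.4574 ztop [0.1662 0.1692] 47
top y 0.3583 x 0.4557 ztop [0.1675 0.1709] 58
top max y 0.3657803376386792 min 0.24986617269523798
side y 0.2691 x 0.4765 ztop [0.1641 0.1812] 4
side y 0.3072 x 0.4357 ztop [0.1594 0.1681] 8
side max y 0.3587376706583346 min 0.2171308624435736
```

View pics/s10side.png

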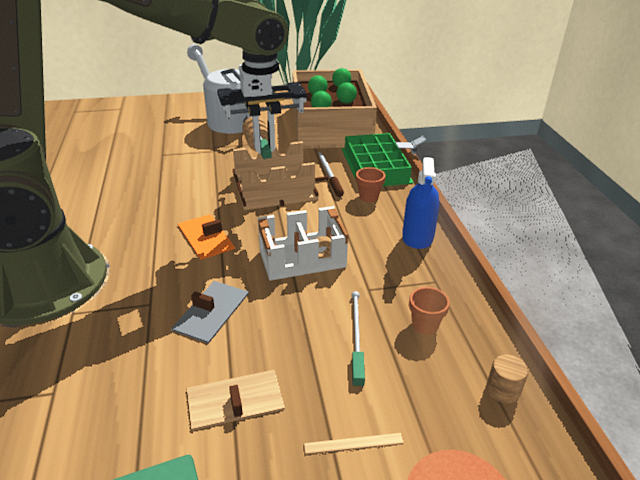

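View pics/s10top.png

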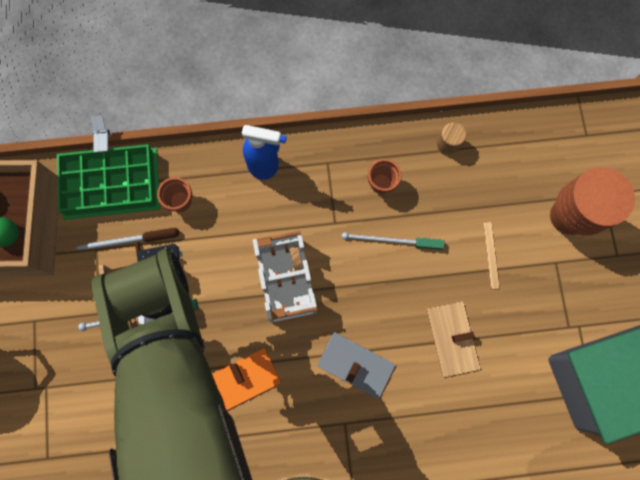

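```bash
python3 -m creep '[[[0.03,0,0.15],0,0],[[0.03,0,0.4],0,0],[[0.03,0,0.7],0,0],[[0.03,0,1],0,0],[[0.03,0,1.3],0,0],[[0.03,0,1.55],0,0],[[0.03,0,1.75],0,0],[[0.03,0,1.9],0,0],[[0.03,0,2],0,0],[[0.03,0,2.05],0,0],[[0.03,0,2.07],0,0],[[0.03,0,2.07],0,0]]' 60;python3 d.py .4745 .1763 .0755 1.6643
python3 sk.py .43 .5 .2 .4 .03 .2 s11
```

```text
time_s: 21.6
ee_pos: [0.4751, 0.176, 0.0767]
eef_rot: [3.141, -0.0, 1.663]
force: [0.1, -0.3, -0.2]
grip_width: 0.0196
t 21.6 pos [0.4751 0.176  0.0767] rpy [ 3.1410e+00 -1.0000e-04  1.6629e+00] F [ 0.1 -0.3 -0.2] w 0.0196
units [ 0.008 -0.012  0.025] twist -0.01
21.6 [0.4751 0.176  0.0767] [ 3.141  -0.0001  1.6629] [ 0.1 -0.3 -0.2] 0.0196
top y 0.3243 x 0.4586 ztop [0.065  0.0653] 4
top y 0.3368 x 0.4577 ztop [0.0637 0.0665] 58
top y 0.3592 x 0.4555 ztop [0.0657 0.0685] 50
top max y 0.36785181810919415 min 0.324152082495254
side y 0.219 x 0.472 ztop [0.0668 0.0691] 7
side y 0.2728 x 0.4767 ztop [0.0416 0.0674] 4
side max y 0.33544180332364093 min 0.20748592390573728
```

```bash
python3 - <<'E'
from h import *
c=load('top');s=load('side')
a=cv2.resize(c['img'][240:370,70:200],None,fx=3,fy=3,interpolation=cv2.INTER_CUBIC);b=cv2.resize(s['img'][90:220,200:330],None,fx=3,fy=3,interpolation=cv2.INTER_CUBIC)
cv2.imwrite('pics/z11.png',np.hstack([a,b])[:,:,::-1])
E
```

```text
(no output)
```

View pics/z11.png

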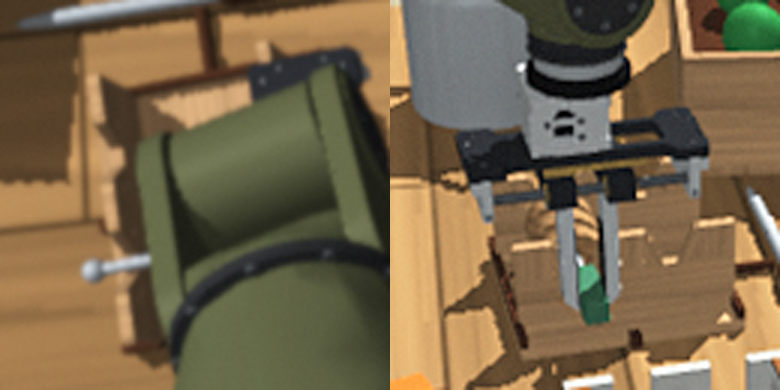

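```bash
python3 -m creep '[[[0,0,0.015],0,0],[[0,0,0.03],0,0],[[0,0,0.03],0,0],[[0,0,0.03],0,0.35],[[0,0,0.03],0,0.35],[[0,0,0.03],0,0.35],[[0,0,0.03],0,0.35]]' 30; python3 -m creep '[[[0,0,-0.2],0,0.35],[[0,0,-0.5],0,0.35],[[0,0,-1],0,0.35],[[0,0,-1.6],0,0.35],[[0,0,-2.2],0,0.35],[[0,0,-2.6],0,0.35],[[0,0,-2.6],0,0.35]]'
python3 d.py .569 -.341 .2 1.358
python3 - <<'E'
from h import *
c=cam('top');s=cam('side')
a=cv2.resize(c['img'][240:370,70:200],None,fx=3,fy=3,interpolation=cv2.INTER_CUBIC);b=cv2.resize(s['img'][90:220,200:330],None,fx=3,fy=3,interpolation=cv2.INTER_CUBIC)
cv2.imwrite('pics/z12.png',np.hstack([a,b])[:,:,::-1])
E
```

```text
time_s: 22.4
ee_pos: [0.4749, 0.176, 0.0749]
eef_rot: [-3.142, -0.0, 1.663]
force: [0.3, 0.1, -0.3]
grip_width: 0.0332
time_s: 23.1
ee_pos: [0.4758, 0.1762, 0.2083]
eef_rot: [3.136, -0.001, 1.663]
force: [0.5, -0.5, -0.0]
grip_width: 0.0333
t 23.1 pos [0.4758 0.1762 0.2083] rpy [ 3.1365e+00 -1.0000e-03  1.6630e+00] F [ 0.5 -0.5 -0. ] w 0.0333
units [-10.473   0.903   0.165] twist 2.184
```

View pics/z12.png

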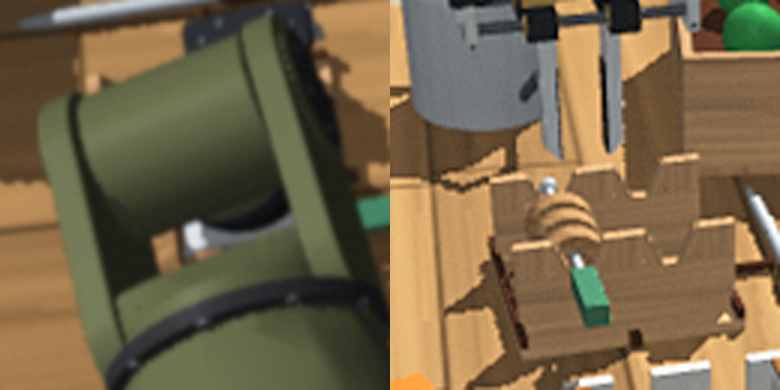

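```bash
python3 -m creep '[[[-0.2,0,0],0,0.5],[[-0.6,0,0],0,0.5],[[-1.2,0.1,0],0.2,0.5],[[-1.9,0.15,0],0.4,0.5],[[-2.6,0.2,0],0.6,0.5],[[-3.3,0.3,0],0.8,0.5],[[-4,0.35,0],1,0.5],[[-4.7,0.4,0],1.2,0.5],[[-5.3,0.45,0],1.4,0.5],[[-5.7,0.5,0],1.5,0.5],[[-5.9,0.5,0],1.5,0.5],[[-5.9,0.5,0],1.5,0.5]]' 20
python3 - <<'E'
from h import *
c=cam('top','top13');s=cam('side','side13')
E
python3 m.py | grep skew;python3 d.py .569 -.341 .12 1.358
```

```text
time_s: 24.4
ee_pos: [0.5265, -0.1165, 0.2041]
eef_rot: [-3.14, -0.0, 1.452]
force: [0.1, 0.7, 0.2]
grip_width: 0.0469
skew top [383 238  62  12 402] yrange -0.36988031077087113 -0.2398469007836685 tip [ 0.5882 -0.2439  0.0103] dir [ 0.2165  0.9763  0.5717 -0.3197] 77.4962
skew top [427 302  40  21 309] yrange -0.3939218790562165 -0.3135240405087677 tip [ 0.4193 -0.3152  0.0069] dir [ 0.0299 -0.9996  0.4161 -0.3529] -88.2853
skew side [351 292  14  94 683] yrange -0.3744431616647028 -0.15645483089172418 tip [ 0.6077 -0.1603  0.0123] dir [ 0.2097  0.9778  0.5798 -0.2987] 77.896255
skew side [256 371  28  43 738] yrange -0.3975706032632813 -0.3147914432455735 tip [ 0.4177 -0.3178  0.0057] dir [ 0.04   -0.9992  0.4175 -0.3595] -87.70736
t 24.5 pos [ 0.5266 -0.115   0.2045] rpy [-3.1407e+00 -3.0000e-04  1.4539e+00] F [-0.4 -0.3 -0.2] w 0.0469
units [-4.39   1.369  1.69 ] twist 0.687
```

View pics/side13.png

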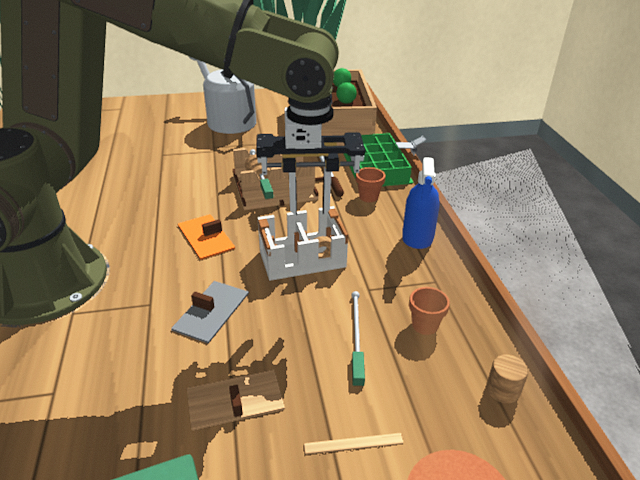

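View pics/top13.png

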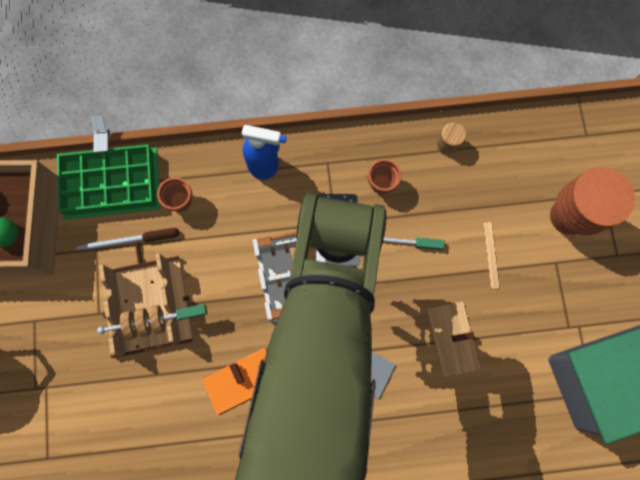

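```bash
python3 -m creep '[[[-0.2,0.05,0],0,0.5],[[-0.6,0.2,0],0,0.5],[[-1.2,0.4,0.2],0.2,0.5],[[-1.9,0.6,0.4],0.4,0.5],[[-2.6,0.8,0.6],0.6,0.5],[[-3.3,1,0.9],0.7,0.5],[[-3.9,1.2,1.2],0.7,0.5],[[-4.3,1.35,1.5],0.7,0.5],[[-4.39,1.37,1.69],0.7,0.5],[[-4.39,1.37,1.9],0.7,0.5],[[-4.39,1.37,1.9],0.7,0.5]]' 20;python3 d.py .569 -.341 .0225 1.358
```

```text
time_s: 25.6
ee_pos: [0.5689, -0.3401, 0.1086]
eef_rot: [-3.139, -0.001, 1.357]
force: [0.2, 0.9, 0.4]
grip_width: 0.0469
t 25.6 pos [ 0.5689 -0.3401  0.1086] rpy [-3.1395e+00 -9.0000e-04  1.3568e+00] F [0.2 0.9 0.4] w 0.0469
units [-0.017  0.006  1.722] twist -0.009
```

```bash
python3 -m creep '[[[-0.02,0,0.3],0,0.5],[[-0.02,0,0.7],0,0.5],[[-0.02,0,1.1],0,0.5],[[-0.02,0,1.45],0,0.5],[[-0.02,0,1.65],0,0.5],[[-0.02,0,1.72],0,0.5],[[-0.02,0,1.72],0,0.5],[[-0.02,0,1.72],0,0],[[-0.02,0,1.72],0,0],[[-0.02,0,1.72],0,0],[[-0.02,0,1.72],0,0],[[-0.02,0,1.72],0,0]]' 20; python3 -m creep '[[[0,0,0],0,0],[[0,0,0],0,0]]' 50;python3 d.py .569 -.341 .1 1.6624
```

```text
time_s: 26.8
ee_pos: [0.5692, -0.3426, 0.0243]
eef_rot: [3.141, 0.0, 1.356]
force: [-1.1, -0.4, 1.9]
grip_width: 0.0202
time_s: 27.0
ee_pos: [0.5692, -0.3427, 0.0243]
eef_rot: [3.141, 0.0, 1.356]
force: [-0.8, -0.8, 3.1]
grip_width: 0.0192
t 27.0 pos [ 0.5692 -0.3427  0.0243] rpy [3.1410e+00 3.0000e-04 1.3557e+00] F [-0.8 -0.8  3.1] w 0.0192
units [ 0.031 -0.012 -1.514] twist -2.197
```

```bash
python3 -m creep '[[[0,0,-0.2],0,0],[[0,0,-0.5],-0.3,0],[[0,0,-0.9],-0.9,0],[[0,0,-1.3],-1.6,0],[[0,0,-1.5],-2.1,0],[[0,0,-1.5],-2.2,0],[[0,0,-1.5],-2.2,0]]' 50;python3 d.py .5855 -.2802 .0568 1.6624
```

```text
time_s: 27.7
ee_pos: [0.5689, -0.3424, 0.0987]
eef_rot: [-3.141, -0.0, 1.662]
force: [-0.2, -0.7, -0.9]
grip_width: 0.0194
t 27.7 pos [ 0.5689 -0.3424  0.0987] rpy [-3.1413e+00 -3.0000e-04  1.6616e+00] F [-0.2 -0.7 -0.9] w 0.0194
units [1.208 0.443 0.838] twist -0.006
```

```bash
python3 -m creep '[[[0.2,0.1,0.1],0,0],[[0.5,0.2,0.3],0,0],[[0.8,0.3,0.5],0,0],[[1.05,0.4,0.7],0,0],[[1.2,0.44,0.83],0,0],[[1.2,0.44,0.83],0,0]]' 50;python3 sk.py .54 .61 -.26 -.076 .02 .07 s14;python3 d.py .5855 -.2802 .0568 1.6624
```

```text
time_s: 28.3
ee_pos: [0.5854, -0.2791, 0.0561]
eef_rot: [-3.14, -0.001, 1.664]
force: [-0.7, -0.5, -0.6]
grip_width: 0.0197
28.3 [ 0.5854 -0.2791  0.0561] [-3.1399 -0.0012  1.6643] [-0.7 -0.5 -0.6] 0.0197
top y -0.2153 x 0.5775 ztop [0.0444 0.0454] 4
top y -0.2023 x 0.5756 ztop [0.0427 0.047 ] 34
top y -0.1798 x 0.5738 ztop [0.0416 0.0457] 33
top y -0.1564 x 0.5716 ztop [0.0421 0.0458] 36
top y -0.1334 x 0.5695 ztop [0.0413 0.0444] 32
top y -0.1105 x 0.5674 ztop [0.0413 0.0445] 38
top y -0.0912 x 0.5647 ztop [0.0436 0.046 ] 41
top max y -0.08481091170080415 min -0.2169141955030536
side y -0.2055 x 0.5762 ztop [0.0446 0.0453] 5
side y -0.1809 x 0.5745 ztop [0.0444 0.0454] 11
side y -0.1007 x 0.5676 ztop [0.0445 0.0476] 13
side y -0.0949 x 0.5673 ztop [0.045  0.0475] 26
side max y -0.08946574582987654 min -0.21515181728918398
t 28.4 pos [ 0.5856 -0.2808  0.0575] rpy [3.1415e+00 2.0000e-04 1.6631e+00] F [-0.7 -1.2 -1.6] w 0.0194
units [ 0.013 -0.     0.015] twist 0.005
```

```bash
python3 - <<'E'
from h import *
c=load('top')
cv2.imwrite('pics/z14.png',cv2.resize(c['img'][225:325,245:400,::-1],None,fx=5,fy=5,interpolation=cv2.INTER_CUBIC))
E
```

```text
(no output)
```

View pics/z14.png

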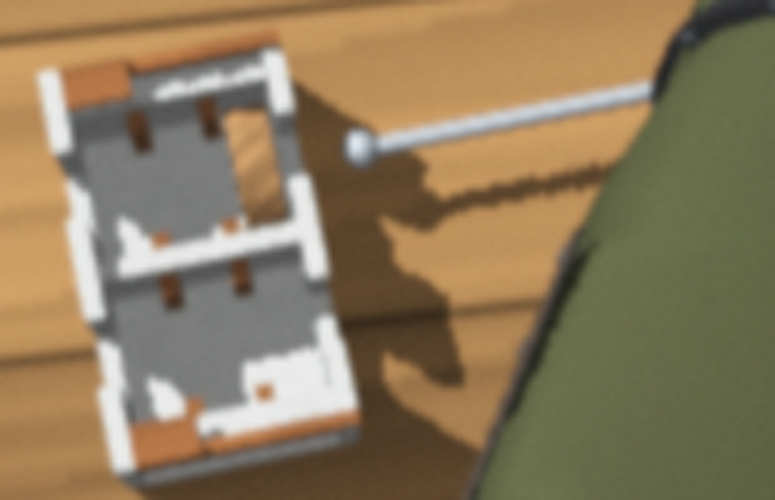

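```bash
python3 -m creep '[[[0.1,0,0],0,0],[[0.25,0,0],0,0],[[0.4,0,0],0,0],[[0.55,0,0],0,0],[[0.68,0,0],0,0],[[0.8,0,0],0,0],[[0.9,0,0],0,0],[[1,0,0],0,0],[[1.1,0,0],0,0],[[1.2,0,0],0,0],[[1.3,0,0],0,0],[[1.4,0,0],0,0]]' 50;python3 d.py .5708 -.1209 .057
```

```text
time_s: 29.6
ee_pos: [0.579, -0.2107, 0.0574]
eef_rot: [3.142, 0.0, 1.663]
force: [-0.3, 0.6, -0.2]
grip_width: 0.0195
t 29.6 pos [ 0.579  -0.2107  0.0574] rpy [3.1416 0.     1.6628] F [-0.3  0.6 -0.2] w 0.0195
units [1.803 0.002 0.009] twist 0.0
```

```bash
python3 -m creep '[[[0.15,0,0],0,0],[[0.3,0,0],0,0],[[0.45,0,0],0,0],[[0.6,0,0],0,0],[[0.75,0,0],0,0],[[0.9,0,0],0,0],[[1.05,0,0],0,0],[[1.2,0,0],0,0],[[1.4,0,0],0,0],[[1.6,0,0],0,0],[[1.75,0,0],0,0],[[1.8,0,0],0,0]]' 50;python3 d.py .5708 -.1209 .057
python3 - <<'E'
from h import *
c=cam('top');s=cam('side')
a=cv2.resize(c['img'][235:325,225:325],None,fx=4.5,fy=4.5,interpolation=cv2.INTER_CUBIC);b=cv2.resize(s['img'][180:280,265:350],None,fx=4,fy=4,interpolation=cv2.INTER_CUBIC)
o=np.zeros((420,800,3),np.uint8);o[:405,:450]=a;o[:400,455:455+340]=b
cv2.imwrite('pics/z15.png',o[:,:,::-1])
E
```

```text
time_s: 30.8
ee_pos: [0.5707, -0.1205, 0.0575]
eef_rot: [-3.142, -0.0, 1.664]
force: [-0.8, 0.7, -0.7]
grip_width: 0.0197
t 30.8 pos [ 0.5707 -0.1205  0.0575] rpy [-3.1415e+00 -1.0000e-04  1.6637e+00] F [-0.8  0.7 -0.7] w 0.0197
units [-0.009  0.001  0.009] twist 0.0
```

View pics/z15.png

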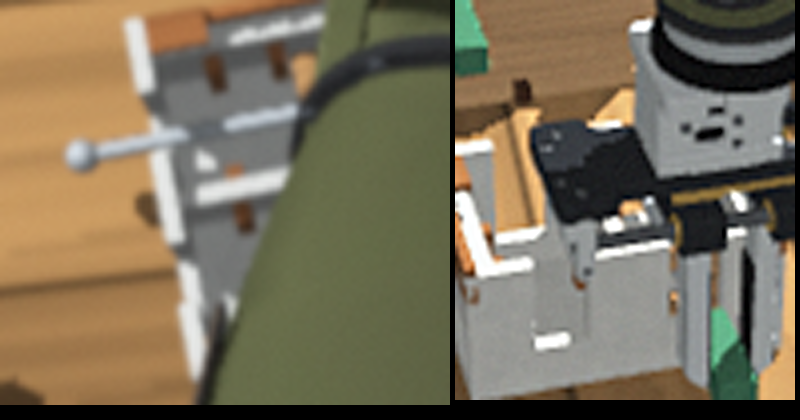

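```bash
python3 -m creep '[[[0,0,-0.1],0,0],[[0,0,-0.2],0,0],[[0,0,-0.35],0,0],[[0,0,-0.55],0,0],[[0,0,-0.75],0,0],[[0,0,-1],0,0],[[0,0,-1.25],0,0],[[0,0,-1.5],0,0],[[0,0,-1.8],0,0],[[0,0,-2.1],0,0],[[0,0,-2.4],0,0],[[0,0,-2.45],0,0]]' 60; 
python3 sk.py .53 .59 -.19 .1 .12 .2 s16; python3 d.py .5480 .1832 .18 1.6643
```

```text
time_s: 32.1
ee_pos: [0.5714, -0.1215, 0.1823]
eef_rot: [3.139, 0.001, 1.663]
force: [0.3, 0.6, -0.7]
grip_width: 0.0194
32.1 [ 0.5714 -0.1215  0.1823] [3.1386 0.0011 1.663 ] [ 0.3  0.6 -0.7] 0.0194
top y -0.0232 x 0.5592 ztop [0.1679 0.1703] 68
top y 0.0097 x 0.5567 ztop [0.1671 0.1699] 82
top y 0.047 x 0.5539 ztop [0.1672 0.1699] 75
top y 0.0684 x 0.552 ztop [0.1689 0.1712] 30
top max y 0.07376120595085278 min -0.03804683755882385
side y -0.1311 x 0.5602 ztop [0.1828 0.1966] 227
side y -0.1145 x 0.5488 ztop [0.1781 0.1832] 8
side y -0.0116 x 0.5603 ztop [0.1681 0.17  ] 8
side y 0.0044 x 0.5587 ztop [0.1681 0.1693] 24
side y 0.0522 x 0.5546 ztop [0.1674 0.1694] 41
side max y 0.06325727197450404 min -0.15072533274274558
t 32.2 pos [ 0.5708 -0.1214  0.1804] rpy [3.1409e+00 3.0000e-04 1.6629e+00] F [-0.5 -1.1 -1.4] w 0.0193
units [6.109 0.106 0.007] twist -0.01
```

View pics/s16side.png

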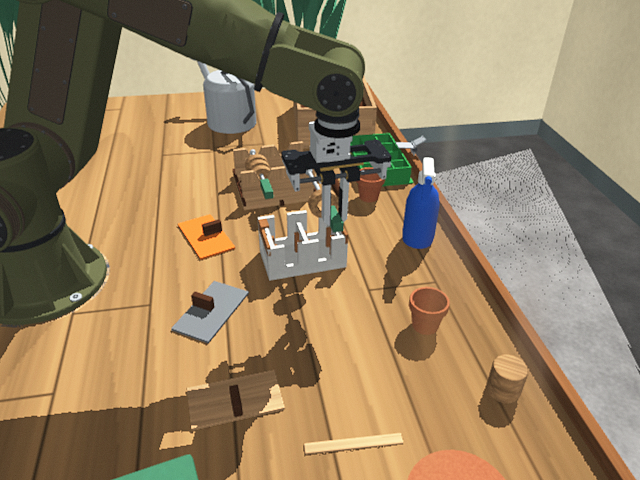

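View pics/s16top.png

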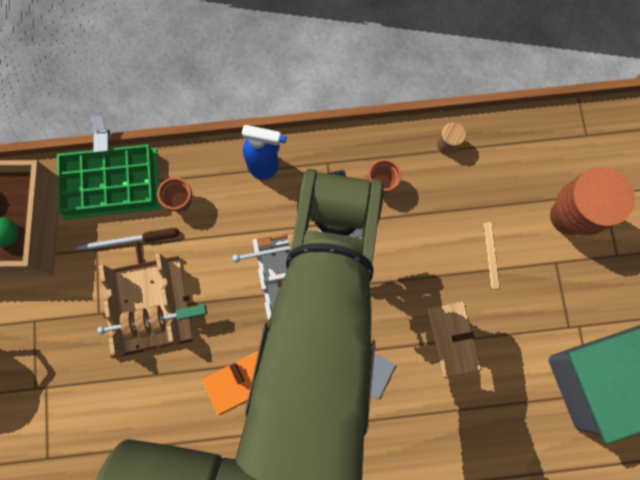

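```bash
python3 -m creep '[[[0.1,0,0],0,0],[[0.3,0,0],0,0],[[0.6,0,0],0,0],[[1,0.01,0],0,0],[[1.4,0.02,0],0,0],[[1.8,0.03,0],0,0],[[2.2,0.04,0],0,0],[[2.6,0.05,0],0,0],[[3,0.06,0],0,0],[[3.4,0.07,0],0,0],[[3.7,0.08,0],0,0],[[3.9,0.08,0],0,0]]' 60;python3 d.py .5480 .1832 .18 1.6643
```

```text
time_s: 33.4
ee_pos: [0.5564, 0.0748, 0.1798]
eef_rot: [-3.141, -0.0, 1.664]
force: [-0.0, -0.1, -0.8]
grip_width: 0.0194
t 33.4 pos [0.5564 0.0748 0.1798] rpy [-3.1413e+00 -1.0000e-04  1.6641e+00] F [-0.  -0.1 -0.8] w 0.0194
units [ 2.174  0.034 -0.003] twist -0.001
```

```bash
python3 -m creep '[[[0.15,0,0],0,0],[[0.4,0,0],0,0],[[0.75,0.01,0],0,0],[[1.1,0.01,0],0,0],[[1.45,0.02,0],0,0],[[1.75,0.03,0],0,0],[[1.98,0.03,0],0,0],[[2.1,0.03,0],0,0],[[2.17,0.03,0],0,0],[[2.17,0.03,0],0,0]]' 60;python3 d.py .5480 .1832 .18 1.6643
python3 sk.py .5 .57 .2 .4 .12 .2 s17
```

```text
time_s: 34.4
ee_pos: [0.5483, 0.1814, 0.1799]
eef_rot: [-3.142, 0.0, 1.663]
force: [-0.2, -0.6, -1.2]
grip_width: 0.0193
t 34.4 pos [0.5483 0.1814 0.1799] rpy [-3.1416e+00  1.0000e-04  1.6630e+00] F [-0.2 -0.6 -1.2] w 0.0193
units [ 0.037 -0.003 -0.001] twist -0.009
34.4 [0.5483 0.1814 0.1799] [-3.1416  0.0001  1.663 ] [-0.2 -0.6 -1.2] 0.0193
top y 0.263 x 0.5523 ztop [0.1768 0.1812] 4
top y 0.3425 x 0.5309 ztop [0.1641 0.1684] 37
top y 0.3642 x 0.5287 ztop [0.1664 0.1691] 78
top max y 0.37496775553536704 min 0.2619452617675984
side y 0.2977 x 0.5372 ztop [0.168  0.1688] 4
side y 0.3148 x 0.5355 ztop [0.1659 0.1673] 12
side y 0.3362 x 0.5339 ztop [0.1657 0.1674] 13
side y 0.3619 x 0.5311 ztop [0.1663 0.1699] 26
side max y 0.36901707792447713 min 0.2100900676989953
```

View pics/s17side.png

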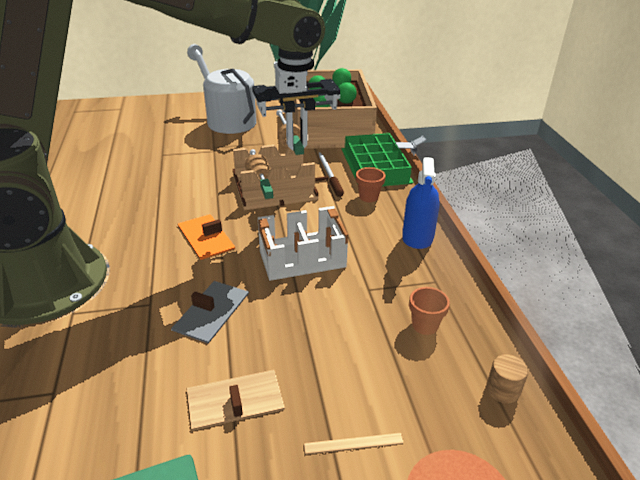

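```bash
python3 -m creep '[[[0.02,0,0.15],0,0],[[0.02,0,0.4],0,0],[[0.02,0,0.7],0,0],[[0.02,0,1],0,0],[[0.02,0,1.3],0,0],[[0.02,0,1.55],0,0],[[0.02,0,1.75],0,0],[[0.02,0,1.9],0,0],[[0.02,0,2],0,0],[[0.02,0,2.05],0,0],[[0.02,0,2.07],0,0],[[0.02,0,2.07],0,0]]' 60;python3 d.py .5480 .1822 .0755 1.6643
python3 sk.py .5 .57 .2 .4 .03 .2 s18
python3 - <<'E'
from h import *
s=load('side')
cv2.imwrite('pics/z18.png',cv2.resize(s['img'][90:220,210:340,::-1],None,fx=4,fy=4,interpolation=cv2.INTER_CUBIC))
E
```

```text
time_s: 35.7
ee_pos: [0.5484, 0.1823, 0.0768]
eef_rot: [3.141, -0.0, 1.663]
force: [0.0, -1.5, 0.7]
grip_width: 0.0194
t 35.7 pos [0.5484 0.1823 0.0768] rpy [ 3.1409e+00 -1.0000e-04  1.6629e+00] F [ 0.  -1.5  0.7] w 0.0194
units [-0.002 -0.009  0.026] twist -0.01
35.7 [0.5484 0.1823 0.0768] [ 3.1409 -0.0001  1.6629] [ 0.  -1.5  0.7] 0.0194
top y 0.3406 x 0.5318 ztop [0.0619 0.0661] 57
top y 0.3648 x 0.5292 ztop [0.065  0.0686] 58
top max y 0.3761082223891223 min 0.3293393604983707
side y 0.2959 x 0.5356 ztop [0.0639 0.0655] 4
side y 0.3116 x 0.5364 ztop [0.065  0.0657] 14
side y 0.3379 x 0.5351 ztop [0.0622 0.0702] 15
side y 0.3658 x 0.5299 ztop [0.0664 0.0686] 13
side max y 0.37856925810908104 min 0.20330902666576722
```

View pics/z18.png

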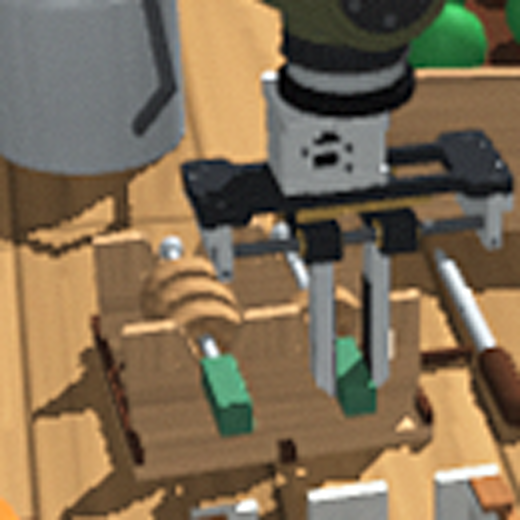

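```bash
python3 -m creep '[[[0,0,0.01],0,0],[[0,0,0.01],0,0],[[0,0,0.01],0,0.35],[[0,0,0.01],0,0.35],[[0,0,0.01],0,0.35],[[0,0,0.01],0,0.35]]' 30; python3 -m creep '[[[0,0,-0.2],0,0.35],[[0,0,-0.5],0,0.35],[[0,0,-1],0,0.35],[[0,0,-1.6],0,0.35],[[0,0,-2.2],0,0.35],[[0,0,-2.6],0,0.35],[[0,0,-2.6],0,0.35]]'
python3 - <<'E'
from h import *
c=cam('top','top19');s=cam('side','side19')
a=cv2.resize(c['img'][240:370,70:200],None,fx=3,fy=3,interpolation=cv2.INTER_CUBIC);b=cv2.resize(s['img'][90:220,200:330],None,fx=3,fy=3,interpolation=cv2.INTER_CUBIC)
cv2.imwrite('pics/z19.png',np.hstack([a,b])[:,:,::-1])
E
```

```text
time_s: 36.4
ee_pos: [0.5482, 0.1823, 0.0759]
eef_rot: [-3.141, 0.0, 1.663]
force: [0.4, 1.3, -0.4]
grip_width: 0.0324
time_s: 37.1
ee_pos: [0.5492, 0.1826, 0.2102]
eef_rot: [3.135, -0.001, 1.663]
force: [0.4, 0.7, -0.2]
grip_width: 0.0332
```

View pics/z19.png

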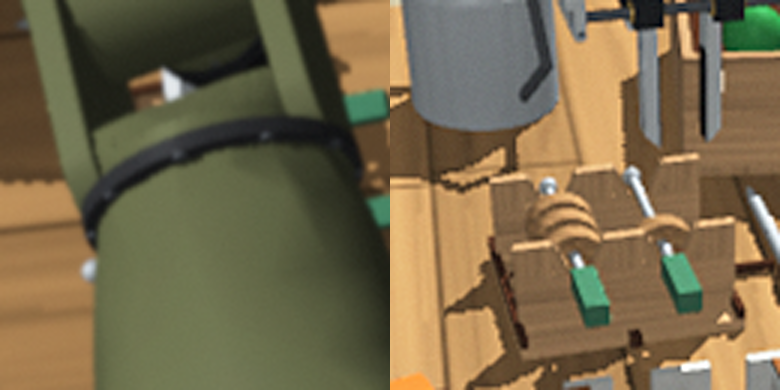

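```bash
cat > lid.py <<'E'
from h import *
np.set_printoptions(precision=4,suppress=True)
for n in('top','side'):
    c=load(n);P=cloud(c)
    m=(P[...,0]>.25)&(P[...,0]<.46)&(P[...,1]>-.46)&(P[...,1]<-.26)
    for nm,lo,hi in(('plate',.0035,.012),('rib',.026,.05)):
        mm=(m&(P[...,2]>lo)&(P[...,2]<hi)).astype(np.uint8)
        k,l,st,ce=cv2.connectedComponentsWithStats(mm)
        if k<2: continue
        i=1+st[1:,4].argmax();q=P[l==i]
        print(n,nm,len(q),q.mean(0),cv2.minAreaRect(q[:,:2].astype(np.float32)*1000),np.percentile(q[:,2],95))
E
python3 lid.py
```

```text
top plate 1613 [ 0.358  -0.3579  0.0058] ((359.9901428222656, -359.07012939453125), (146.12359619140625, 81.91464233398438), 5.4422783851623535) 0.008856642045931638
top rib 132 [ 0.3614 -0.3759  0.0313] ((361.2806701660156, -375.8076171875), (13.583242416381836, 42.721595764160156), 4.675941467285156) 0.03494098319192844
side plate 3268 [ 0.3609 -0.3625  0.0057] ((362.5481872558594, -360.7385559082031), (145.70108032226562, 82.72706604003906), 5.220864772796631) 0.007732449845026761
side rib 219 [ 0.364  -0.3798  0.0319] ((363.921630859375, -378.0328674316406), (13.916192054748535, 44.443359375), 5.131207466125488) 0.03395626502051374
```

View pics/top19.png

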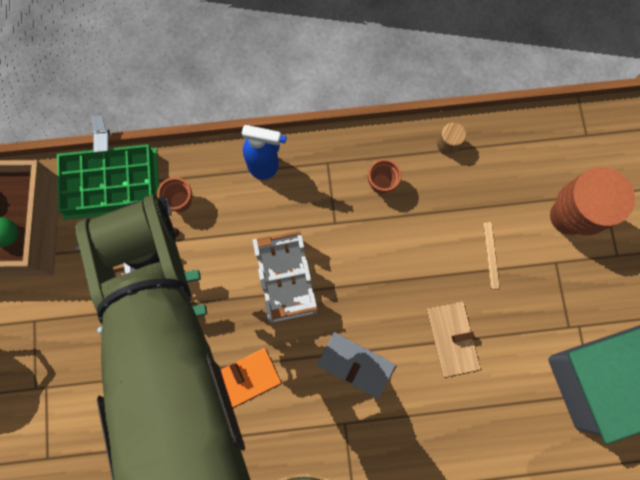

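```bash
python3 d.py .3642 -.387 .10 1.6624
```

```text
t 37.2 pos [0.5481 0.1823 0.2062] rpy [ 3.1409e+00 -1.0000e-04  1.6629e+00] F [-0.7  0.6 -0.8] w 0.033
units [-10.999  -4.71    2.125] twist 0.003
```

```bash
python3 -m creep '[[[-0.2,-0.1,0],0,0.35],[[-0.7,-0.3,0],0,0.35],[[-1.3,-0.6,0],0,0.35],[[-2,-0.9,0],0,0.35],[[-2.7,-1.2,0],0,0.35],[[-3.4,-1.5,0],0,0.35],[[-4.1,-1.8,0],0,0.35],[[-4.8,-2.1,0],0,0.35],[[-5.5,-2.4,0],0,0.35],[[-6.2,-2.7,0],0,0.35],[[-6.8,-2.9,0],0,0.35],[[-7.4,-3.2,0],0,0.35]]' 5
python3 d.py .3642 -.387 .10 1.6624
```

```text
time_s: 38.4
ee_pos: [0.4216, -0.2022, 0.205]
eef_rot: [-3.14, -0.001, 1.663]
force: [0.2, -0.8, -0.9]
grip_width: 0.0325
t 38.4 pos [ 0.4216 -0.2022  0.205 ] rpy [-3.1403e+00 -9.0000e-04  1.6625e+00] F [ 0.2 -0.8 -0.9] w 0.0325
units [-3.574 -1.481  2.1  ] twist 0.001
```

```bash
python3 -m creep '[[[-0.5,-0.2,0.1],0,0.4],[[-1.1,-0.45,0.3],0,0.4],[[-1.7,-0.7,0.6],0,0.4],[[-2.3,-0.95,1],0,0.4],[[-2.9,-1.2,1.4],0,0.4],[[-3.3,-1.4,1.8],0,0.4],[[-3.45,-1.45,2.0],0,0.4],[[-3.45,-1.45,2.1],0,0.4],[[-3.45,-1.45,2.1],0,0.4]]' 5
python3 d.py .3642 -.387 .034 1.6624
python3 - <<'E'
from h import *
c=cam('top','top20');s=cam('side','side20')
E
python3 lid.py
```

```text
time_s: 39.3
ee_pos: [0.3666, -0.3784, 0.1006]
eef_rot: [-3.141, -0.001, 1.663]
force: [-0.8, -0.2, 0.1]
grip_width: 0.0377
t 39.3 pos [ 0.3666 -0.3784  0.1006] rpy [-3.1409e+00 -1.1000e-03  1.6632e+00] F [-0.8 -0.2  0.1] w 0.0377
units [-0.167 -0.064  1.331] twist 0.006
top plate 918 [ 0.3872 -0.3493  0.0057] ((375.70452880859375, -358.7594909667969), (117.61724090576172, 83.09254455566406), 6.172272682189941) 0.00876278207672987
top rib 33 [ 0.362  -0.3608  0.0303] ((364.14471435546875, -360.94671630859375), (9.957509994506836, 18.849365234375), 42.68168640136719) 0.03548336867254398
side plate 3259 [ 0.3611 -0.3627  0.0057] ((362.340576171875, -360.9671936035156), (145.5742950439453, 83.51555633544922), 4.863485813140869) 0.0076906614840511756
side rib 220 [ 0.364  -0.38    0.0319] ((363.8314208984375, -378.1133117675781), (13.830862998962402, 42.814388275146484), 5.223335266113281) 0.03415964686037669
```

View pics/side20.png

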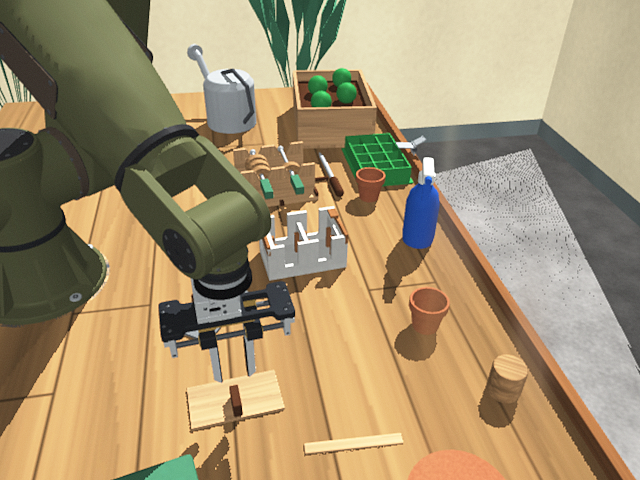

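Lid unmoved. Next I'll descend and grip it lightly.

```bash
python3 -m creep '[[[-0.1,-0.05,0.3],0,0.4],[[-0.17,-0.06,0.7],0,0.4],[[-0.17,-0.06,1.1],0,0.4],[[-0.17,-0.06,1.3],0,0.4],[[-0.17,-0.06,1.33],0,0.4],[[-0.17,-0.06,1.33],0,0.4],[[-0.17,-0.06,1.33],0,0],[[-0.17,-0.06,1.33],0,0],[[-0.17,-0.06,1.33],0,0],[[-0.17,-0.06,1.33],0,0],[[-0.17,-0.06,1.33],0,0],[[-0.17,-0.06,1.33],0,0]]' 4
python3 d.py .3642 -.387 .034 1.6624
```

```text
time_s: 40.6
ee_pos: [0.3646, -0.3882, 0.0349]
eef_rot: [3.141, 0.001, 1.663]
force: [-1.3, 1.4, 5.5]
grip_width: 0.0139
t 40.6 pos [ 0.3646 -0.3882  0.0349] rpy [3.1411e+00 6.0000e-04 1.6629e+00] F [-1.3  1.4  5.5] w 0.0139
units [ 0.024 -0.005  0.018] twist 0.003
```

```bash
python3 -m creep '[[[0,0,-0.05],0,0],[[0,0,-0.1],0,0],[[0,0,-0.15],0,0],[[0,0,-0.25],0,0],[[0,0,-0.4],0,0],[[0,0,-0.7],0,0],[[0,0,-1],0,0],[[0,0,-1.3],0,0],[[0,0,-1.3],0,0]]' 4
python3 - <<'E'
from h import *
s=cam('side')
P=cloud(s);m=(P[...,0]>.25)&(P[...,0]<.46)&(P[...,1]>-.46)&(P[...,1]<-.28)&(P[...,2]>.02)&(P[...,2]<.095)
cv2.imwrite('pics/z21.png',cv2.resize(s['img'][290:430,150:310,::-1],None,fx=4,fy=4,interpolation=cv2.INTER_CUBIC))
hsv=cv2.cvtColor(s['img'],cv2.COLOR_RGB2HSV)
q=P[m&(hsv[...,1]>60)&(hsv[...,2]>110)]
A=np.c_[q[:,:2]-q[:,:2].mean(0),np.ones(len(q))]
import numpy.linalg as L
w,_,_,_=L.lstsq(A,q[:,2],rcond=None);print(len(q),w,q.mean(0),np.percentile(q[:,2],[5,50,95]))
E
python3 d.py .3642 -.387 .034 1.6624
```

```text
time_s: 41.5
ee_pos: [0.365, -0.3888, 0.1017]
eef_rot: [3.14, 0.003, 1.663]
force: [0.6, -0.1, -0.7]
grip_width: 0.014
3162 [ 0.0013703  -0.00016803  0.07189224] [ 0.35997813 -0.36655422  0.07189224] [0.06951414 0.07195662 0.07397799]
t 41.55 pos [ 0.3647 -0.3883  0.1003] rpy [3.1405e+00 1.6000e-03 1.6629e+00] F [-0.9 -0.  -0.2] w 0.0139
units [ 0.027 -0.007  1.326] twist 0.004
```

View pics/z21.png

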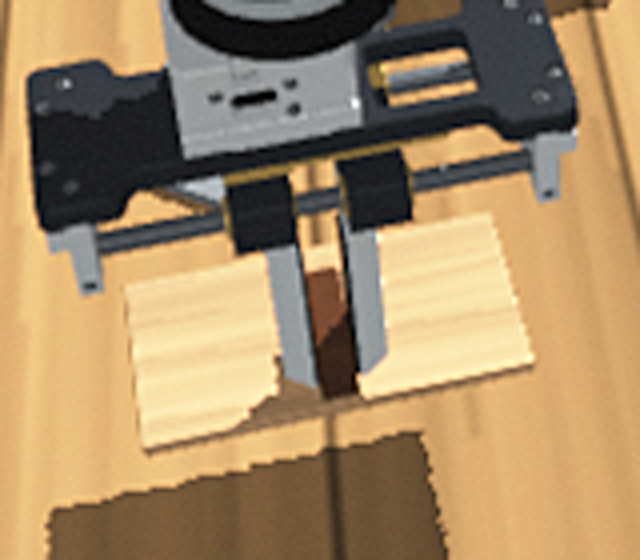

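```bash
python3 -m creep '[[[0,0,0.3],0,0],[[0,0,0.7],0,0],[[0,0,1],0,0],[[0,0,1.15],0,0],[[0,0,1.25],0,0],[[0,0,1.31],0,0],[[0,0,1.33],0,0],[[0,0,1.33],0,0.35],[[0,0,1.33],0,0.35],[[0,0,1.33],0,0.35]]' 4;python3 d.py .3652 -.3998 .0455
```

```text
time_s: 42.55
ee_pos: [0.3646, -0.3881, 0.0332]
eef_rot: [3.141, 0.0, 1.663]
force: [-1.3, -0.3, -0.4]
grip_width: 0.0324
t 42.55 pos [ 0.3646 -0.3881  0.0332] rpy [3.1412e+00 5.0000e-04 1.6630e+00] F [-1.3 -0.3 -0.4] w 0.0324
units [-0.233 -0.009 -0.245] twist 0.0
```

```bash
python3 -m creep '[[[0,0,-0.12],0,0.35],[[-0.1,0,-0.25],0,0.35],[[-0.22,0,-0.25],0,0.35],[[-0.22,0,-0.25],0,0.35],[[-0.22,0,-0.25],0,0],[[-0.22,0,-0.25],0,0],[[-0.22,0,-0.25],0,0],[[-0.22,0,-0.25],0,0],[[-0.22,0,-0.25],0,0]]' 3;python3 d.py .3652 -.3990 .0455;python3 -m creep '[[[0,0,-0.04],0,0],[[0,0,-0.08],0,0],[[0,0,-0.12],0,0],[[0,0,-0.16],0,0],[[0,0,-0.2],0,0],[[0,0,-0.2],0,0]]' 3
cat > tilt.py <<'E'
from h import *
import sys
nm,x0,x1,y0,y1,z0,z1=sys.argv[1],*map(float,sys.argv[2:8])
s=cam('side',nm);P=cloud(s);m=(P[...,0]>x0)&(P[...,0]<x1)&(P[...,1]>y0)&(P[...,1]<y1)&(P[...,2]>z0)&(P[...,2]<z1)
hsv=cv2.cvtColor(s['img'],cv2.COLOR_RGB2HSV)
m&=(hsv[...,1]>60)&(hsv[...,2]>110)
k,l,st,ce=cv2.connectedComponentsWithStats(m.astype(np.uint8));i=1+st[1:,4].argmax()
q=P[l==i]
for _ in range(4):
    A=np.c_[q[:,:2]-q[:,:2].mean(0),np.ones(len(q))]
    w=np.linalg.lstsq(A,q[:,2],rcond=None)[0];r=abs(q[:,2]-A@w);q=q[r<max(.0025,1.5*r.std())]
print(len(q),'slopes',w.round(4),'mean',q.mean(0).round(4),'z',np.percentile(q[:,2],[2,98]).round(4),cv2.minAreaRect(q[:,:2].astype(np.float32)*1000))
E
python3 tilt.py l22 .25 .46 -.46 -.28 .0035 .06
python3 d.py .3652 -.3990 .0455
python3 - <<'E'
from h import *
s=load('side')
cv2.imwrite('pics/z22.png',cv2.resize(s['img'][300:440,150:310,::-1],None,fx=4,fy=4,interpolation=cv2.INTER_CUBIC))
E
```

```text
time_s: 43.45
ee_pos: [0.3654, -0.3988, 0.0453]
eef_rot: [-3.141, -0.0, 1.663]
force: [-0.8, -0.3, -0.3]
grip_width: 0.0142
t 43.45 pos [ 0.3654 -0.3988  0.0453] rpy [-3.1414e+00 -3.0000e-04  1.6630e+00] F [-0.8 -0.3 -0.3] w 0.0142
units [-0.003 -0.004 -0.003] twist 0.0
time_s: 44.05
ee_pos: [0.3655, -0.3991, 0.0558]
eef_rot: [3.141, 0.001, 1.663]
force: [-0.1, -0.6, 0.3]
grip_width: 0.0143
2468 slopes [ 0.0126 -0.1433  0.0119] mean [ 0.359  -0.3691  0.0119] z [0.0051 0.0178] ((362.0426940917969, -365.01239013671875), (145.92967224121094, 82.08775329589844), 5.4792985916137695)
t 44.1 pos [ 0.3655 -0.3991  0.0556] rpy [3.1414e+00 4.0000e-04 1.6629e+00] F [-0.4 -0.1 -0.8] w 0.0139
units [ 0.002 -0.005  0.203] twist 0.0
```

View pics/z22.png

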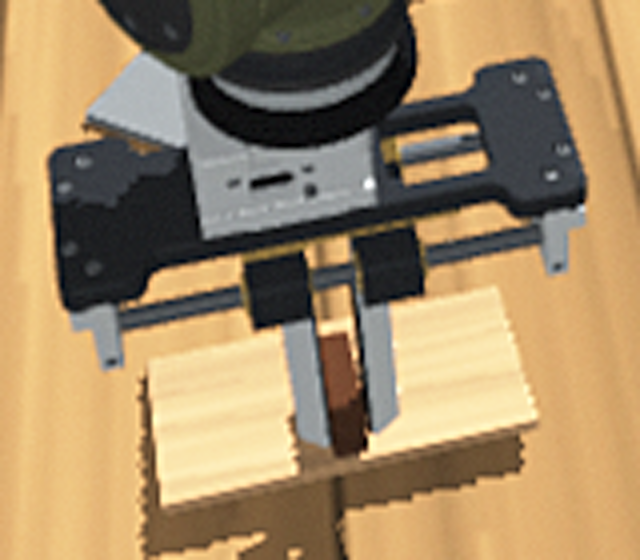

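```bash
python3 -m creep '[[[0,0,0.02],0,0],[[0,0,0.03],0,0],[[0,0,0.03],0,0]]' 3; python3 -m creep '[[[0,0,0],0,0],[[0,0,0],0,0],[[0,0,0],0,0]]' 25; python3 tilt.py l23 .25 .46 -.46 -.28 .0035 .06; python3 -m creep '[[[0,0,-0.1],0,0],[[0,0,-0.3],0,0],[[0,0,-0.6],0,0],[[0,0,-1],0,0],[[0,0,-1.4],0,0],[[0,0,-1.8],0,0],[[0,0,-2],0,0],[[0,0,-2],0,0]]' 25;python3 tilt.py l23 .25 .46 -.46 -.28 .08 .16;  python3 d.py .3652 -.3990 .0455
```

```text
time_s: 44.4
ee_pos: [0.3654, -0.399, 0.0538]
eef_rot: [-3.141, -0.0, 1.663]
force: [0.5, 0.2, -1.4]
grip_width: 0.0139
time_s: 44.7
ee_pos: [0.3654, -0.3989, 0.0539]
eef_rot: [-3.142, -0.0, 1.663]
force: [0.3, 0.3, -1.5]
grip_width: 0.0132
2525 slopes [ 0.0112 -0.116   0.0108] mean [ 0.3595 -0.3682  0.0108] z [0.005 0.016] ((361.8792724609375, -364.2061462402344), (145.8063507080078, 82.78248596191406), 5.240941524505615)
time_s: 45.55
ee_pos: [0.3658, -0.3994, 0.1555]
eef_rot: [3.14, 0.002, 1.663]
force: [-0.3, -0.7, -1.5]
grip_width: 0.0132
2652 slopes [ 0.0168 -0.167   0.1112] mean [ 0.3599 -0.371   0.1112] z [0.1032 0.1176] ((362.5657043457031, -366.2803649902344), (146.1044158935547, 82.40452575683594), 5.241094589233398)
t 45.6 pos [ 0.3655 -0.399   0.1542] rpy [3.1411e+00 7.0000e-04 1.6629e+00] F [ 0.6  0.5 -1.1] w 0.0134
units [ 1.000e-03 -5.000e-03  2.174e+00] twist 0.0
```

```bash
python3 -m creep '[[[0,0,0],0,0],[[0,0,0],0,0],[[0,0,0],0,0]]' 35; python3 tilt.py l24 .25 .46 -.46 -.28 .08 .16
```

```text
time_s: 45.9
ee_pos: [0.3653, -0.3988, 0.1533]
eef_rot: [-3.141, -0.001, 1.663]
force: [-0.0, -0.5, -0.4]
grip_width: 0.0132
2679 slopes [ 0.0139 -0.1647  0.109 ] mean [ 0.3593 -0.3701  0.109 ] z [0.1014 0.1153] ((361.6387939453125, -364.6881103515625), (145.83082580566406, 82.78748321533203), 5.7542924880981445)
```

```bash
python3 d.py .5319 -.0952 .165 1.6624
```

```text
t 45.95 pos [ 0.3653 -0.3988  0.1534] rpy [-3.1411e+00 -7.0000e-04  1.6629e+00] F [ 0.3 -0.5 -0.1] w 0.0127
units [ 5.741  3.877 -0.232] twist 0.004
```

```bash
python3 -m creep '[[[0.1,0.1,-0.1],0,0],[[0.4,0.3,-0.23],0,0],[[0.9,0.6,-0.23],0,0],[[1.5,1,-0.23],0,0],[[2.2,1.5,-0.23],0,0],[[2.9,2,-0.23],0,0],[[3.6,2.45,-0.23],0,0],[[4.3,2.9,-0.23],0,0],[[4.9,3.3,-0.23],0,0],[[5.4,3.65,-0.23],0,0],[[5.7,3.85,-0.23],0,0],[[5.74,3.88,-0.23],0,0]]' 35; python3 -m creep '[[[0,0,0],0,0]]'; python3 d.py .5319 -.0902 .1345 1.6624;python3 tilt.py l25 .43 .63 -.14 0.03 .1 .16
python3 - <<'E'
from h import *
s=load('side')
cv2.imwrite('pics/z25.png',cv2.resize(s['img'][150:290,220:380,::-1],None,fx=4,fy=4,interpolation=cv2.INTER_CUBIC))
E
```

```text
time_s: 47.15
ee_pos: [0.5329, -0.0933, 0.1656]
eef_rot: [3.141, -0.0, 1.665]
force: [-1.1, 0.2, -0.0]
grip_width: 0.013
time_s: 47.25
ee_pos: [0.5322, -0.0951, 0.1655]
eef_rot: [-3.141, 0.0, 1.664]
force: [0.4, -0.4, -0.4]
grip_width: 0.0126
t 47.25 pos [ 0.5322 -0.0951  0.1655] rpy [-3.1415e+00  1.0000e-04  1.6638e+00] F [ 0.4 -0.4 -0.4] w 0.0126
units [0.098 0.004 0.62 ] twist 0.01
1121 slopes [ 0.0147 -0.1642  0.1212] mean [ 0.5244 -0.0681  0.1212] z [0.1133 0.1274] ((528.582763671875, -61.731712341308594), (147.23255920410156, 84.41851043701172), 5.83499002456665)
```

View pics/z25.png

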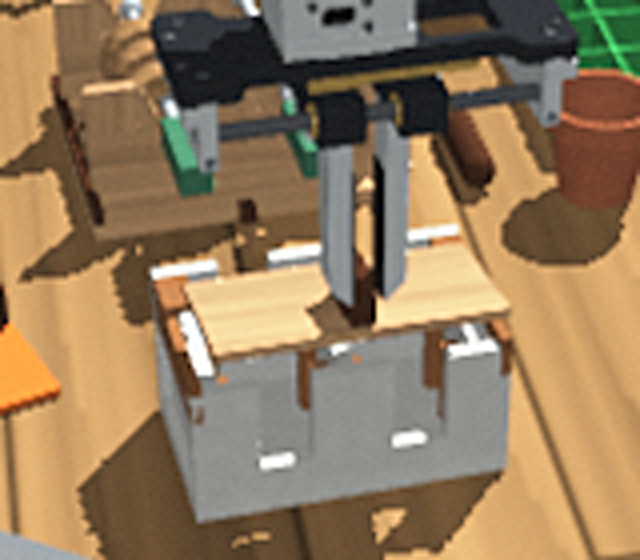

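```bash
python3 -m creep '[[[0.05,0.01,0.15],0,0],[[0.1,0.01,0.35],0,0],[[0.1,0.01,0.5],0,0],[[0.1,0.01,0.6],0,0],[[0.1,0.01,0.62],0,0],[[0.1,0.01,0.62],0,0]]' 35; python3 d.py .5323 -.0902 .1305 1.6624;python3 tilt.py l26 .43 .63 -.14 0.03 .077 .16
python3 - <<'E'
from h import *
s=load('side')
cv2.imwrite('pics/z26.png',cv2.resize(s['img'][170:280,240:370,::-1],None,fx=5,fy=5,interpolation=cv2.INTER_CUBIC))
E
```

```text
time_s: 47.9
ee_pos: [0.5322, -0.0904, 0.1343]
eef_rot: [-3.141, -0.0, 1.663]
force: [-0.0, 0.1, -0.1]
grip_width: 0.013
t 47.9 pos [ 0.5322 -0.0904  0.1343] rpy [-3.1414e+00 -1.0000e-04  1.6628e+00] F [-0.   0.1 -0.1] w 0.013
units [0.004 0.002 0.076] twist 0.003
1149 slopes [ 0.0148 -0.1563  0.0897] mean [ 0.5239 -0.0616  0.0897] z [0.0824 0.0959] ((532.6072998046875, -52.95634460449219), (167.4253387451172, 93.53196716308594), 7.7985358238220215)
```

View pics/z26.png

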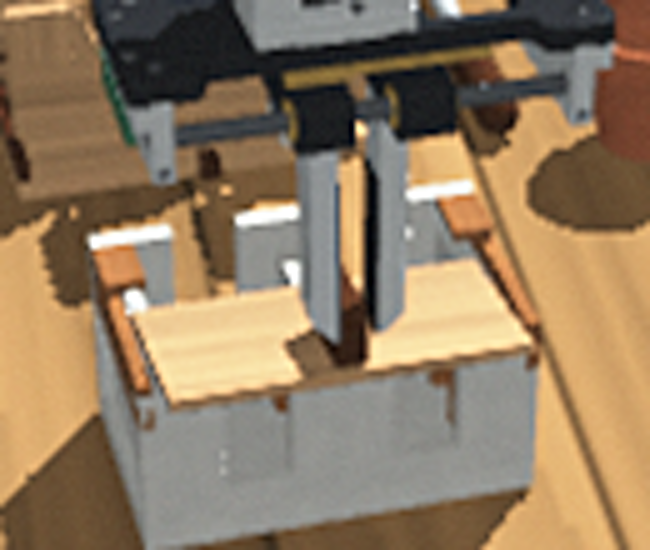

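```bash
python3 -m creep '[[[0,0,0.02],0,0],[[0,0,0.04],0,0],[[0,0,0.06],0,0],[[0,0,0.06],0,0]]' 25; python3 d.py .5323 -.0902 .1305 1.6624;python3 -m creep '[[[0.06,0,0],0,0],[[0.12,0,0],0,0],[[0.18,0,0],0,0],[[0.24,0,0],0,0],[[0.3,0,0],0,0],[[0.36,0,0],0,0],[[0.36,0,0],0,0]]' 25; python3 d.py .5323 -.0902 .1305 1.6624; python3 tilt.py l27 .45 .61 -.12 0.01 .0775 .11
python3 - <<'E'
from h import *
s=load('side')
cv2.imwrite('pics/z27.png',cv2.resize(s['img'][170:280,240:370,::-1],None,fx=5,fy=5,interpolation=cv2.INTER_CUBIC))
E
```

```text
time_s: 48.35
ee_pos: [0.5322, -0.0903, 0.1313]
eef_rot: [-3.141, -0.0, 1.663]
force: [-0.4, -0.2, -0.3]
grip_width: 0.0132
t 48.35 pos [ 0.5322 -0.0903  0.1313] rpy [-3.1414 -0.      1.6629] F [-0.4 -0.2 -0.3] w 0.0132
units [0.002 0.003 0.017] twist 0.004
time_s: 49.05
ee_pos: [0.5305, -0.072, 0.1314]
eef_rot: [-3.142, -0.0, 1.663]
force: [-0.3, -0.3, -1.4]
grip_width: 0.0132
t 49.05 pos [ 0.5305 -0.072   0.1314] rpy [-3.1416 -0.      1.6633] F [-0.3 -0.3 -1.4] w 0.0132
units [-0.366  0.001  0.019] twist 0.007
1028 slopes [ 0.014  -0.1575  0.0873] mean [ 0.5244 -0.0456  0.0873] z [0.0803 0.0932] ((531.5479736328125, -40.14455032348633), (161.32533264160156, 82.96858978271484), 5.215075492858887)
```

View pics/z27.png

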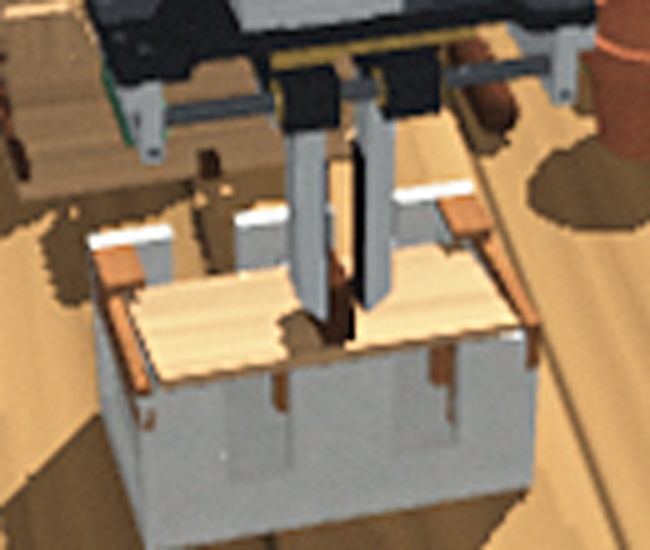

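```bash
python3 -m creep '[[[0.04,0,0.01],0,0],[[0.08,0,0.02],0,0],[[0.12,0,0.03],0,0],[[0.16,0,0.035],0,0],[[0.2,0,0.04],0,0],[[0.24,0,0.04],0,0],[[0.24,0,0.04],0,0]]' 25; python3 d.py .5276 -.0565 .1305 1.6624; python3 tilt.py l28 .45 .61 -.12 0.01 .0775 .11
python3 - <<'E'
from h import *
s=load('side')
cv2.imwrite('pics/z28.png',cv2.resize(s['img'][170:280,240:370,::-1],None,fx=5,fy=5,interpolation=cv2.INTER_CUBIC))
E
```

```text
time_s: 49.8
ee_pos: [0.5294, -0.0602, 0.1294]
eef_rot: [-3.142, -0.0, 1.663]
force: [0.0, 0.6, -0.7]
grip_width: 0.0129
t 49.8 pos [ 0.5294 -0.0602  0.1294] rpy [-3.1415e+00 -1.0000e-04  1.6632e+00] F [ 0.   0.6 -0.7] w 0.0129
units [ 0.076 -0.03  -0.021] twist 0.006
991 slopes [ 0.012  -0.1267  0.0861] mean [ 0.5231 -0.0348  0.0861] z [0.0804 0.0907] ((530.0574951171875, -30.325084686279297), (160.65719604492188, 82.24539184570312), 2.0781803131103516)
```

View pics/z28.png

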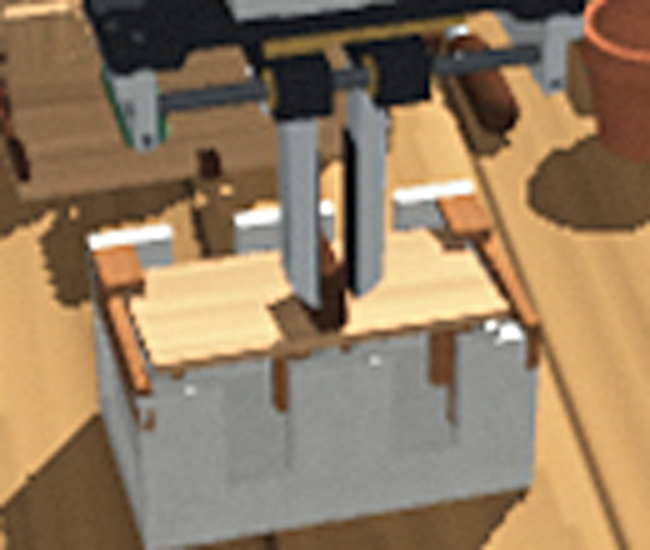

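```bash
for i in 1; do python3 -m creep '[[[0.02,0,0],0,0],[[0.04,0,0],0,0],[[0.06,0,0],0,0],[[0.06,0,0],0,0]]' 20; done
```

```text
time_s: 50.25
ee_pos: [0.5292, -0.0574, 0.1295]
eef_rot: [-3.142, -0.0, 1.663]
force: [0.5, 0.6, -0.8]
grip_width: 0.0133
```

```bash
python3 -m creep '[[[0.02,0,0],0,0],[[0.04,0,0],0,0],[[0.04,0,0],0,0]]' 20; python3 tilt.py l29 .45 .61 -.12 0.01 .0775 .11
python3 - <<'E'
from h import *
s=load('side')
cv2.imwrite('pics/z29.png',cv2.resize(s['img'][170:280,240:370,::-1],None,fx=5,fy=5,interpolation=cv2.INTER_CUBIC))
E
```

```text
time_s: 50.55
ee_pos: [0.529, -0.0554, 0.1294]
eef_rot: [-3.142, -0.0, 1.663]
force: [-0.5, -0.1, -0.4]
grip_width: 0.0132
946 slopes [ 0.0132 -0.1296  0.0864] mean [ 0.5229 -0.0319  0.0864] z [0.0807 0.0909] ((529.9385375976562, -29.5484619140625), (159.55836486816406, 79.07738494873047), 0.0347789041697979)
```

View pics/z29.png

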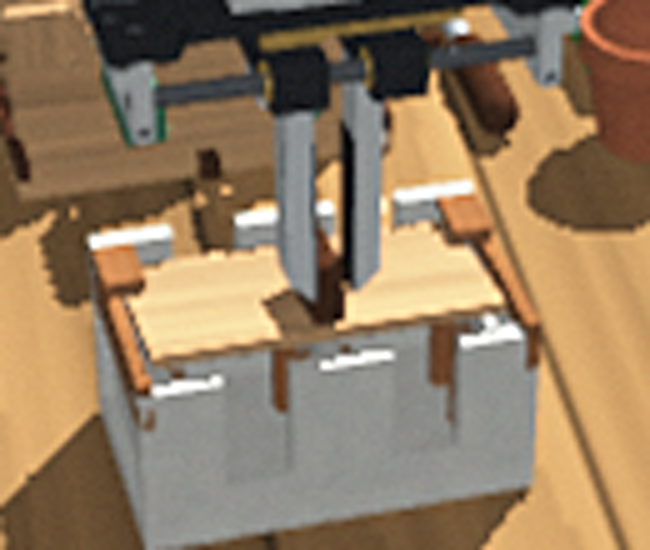

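```bash
python3 -m creep '[[[0.02,0,0],0,0],[[0.04,0,0],0,0],[[0.04,0,0],0,0]]' 20;python3 -m creep '[[[0.02,0,0],0,0],[[0.04,0,0],0,0],[[0.04,0,0],0,0]]' 20; python3 tilt.py l30 .45 .61 -.12 0.01 .0775 .11
python3 - <<'E'
from h import *
s=load('side')
cv2.imwrite('pics/z30.png',cv2.resize(s['img'][170:280,240:370,::-1],None,fx=5,fy=5,interpolation=cv2.INTER_CUBIC))
E
```

```text
time_s: 50.9
ee_pos: [0.5288, -0.0534, 0.1294]
eef_rot: [-3.142, -0.0, 1.663]
force: [0.0, 0.1, 0.1]
grip_width: 0.0134
time_s: 51.2
ee_pos: [0.5288, -0.0525, 0.13]
eef_rot: [3.141, 0.002, 1.663]
force: [-0.6, -9.0, 3.3]
grip_width: 0.0131
880 slopes [ 0.0119 -0.1385  0.0868] mean [ 0.5231 -0.0303  0.0868] z [0.0812 0.0914] ((529.4522705078125, -27.557430267333984), (74.8111572265625, 158.2287139892578), 89.8558578491211)
```

View pics/z30.png

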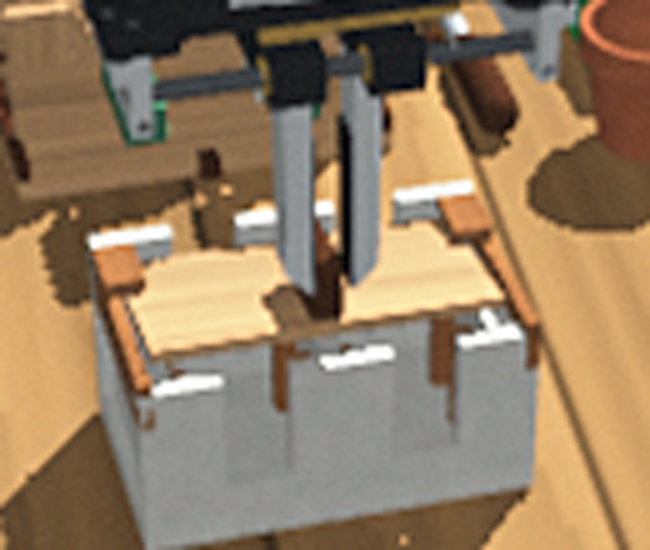

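```bash
python3 -m creep '[[[-0.01,0,0.02],0,0],[[-0.01,0,0.05],0,0],[[-0.01,0,0.08],0,0],[[-0.01,0,0.11],0,0],[[-0.01,0,0.14],0,0],[[-0.01,0,0.16],0,0],[[-0.01,0,0.16],0,0]]' 10; python3 tilt.py l31 .45 .61 -.12 0.01 .0775 .11
python3 - <<'E'
from h import *
s=load('side')
cv2.imwrite('pics/z31.png',cv2.resize(s['img'][170:280,240:370,::-1],None,fx=5,fy=5,interpolation=cv2.INTER_CUBIC))
E
```

```text
time_s: 51.95
ee_pos: [0.5289, -0.0534, 0.122]
eef_rot: [3.141, 0.003, 1.663]
force: [-1.9, -11.1, 4.1]
grip_width: 0.0142
1041 slopes [ 0.003  -0.0316  0.0813] mean [ 0.52   -0.0309  0.0813] z [0.0791 0.0839] ((529.4846801757812, -31.417362213134766), (159.67568969726562, 84.00553131103516), 0.7598230242729187)
```

View pics/z31.png

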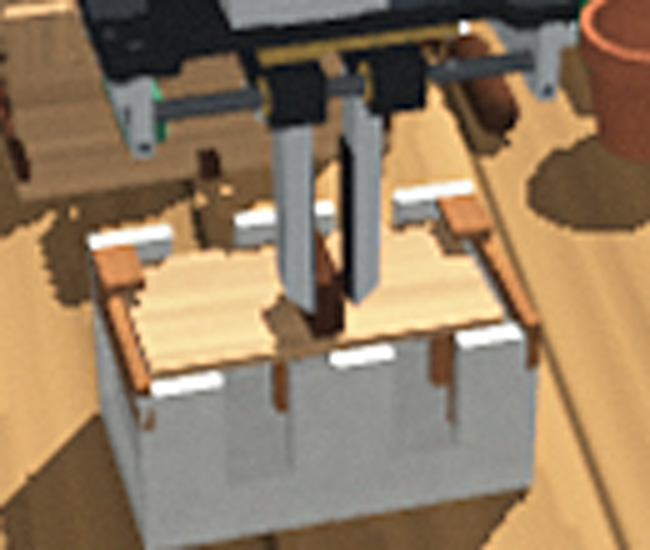

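```bash
python3 -m creep '[[[0,0,0.02],0,0],[[0,0,0.04],0,0],[[0,0,0.045],0,0],[[0,0,0.045],0,0.3],[[0,0,0.045],0,0.3],[[0,0,0.045],0,0.3],[[0,0,0.0],0,0.3],[[0,0,-0.4],0,0.3],[[0,0,-0.9],0,0.3],[[0,0,-1.3],0,0.3],[[0,0,-1.3],0,0.3]]' 6; python3 tilt.py l32 .45 .61 -.12 0.03 .0765 .088
python3 d.py .13 .45 .22
python3 - <<'E'
from h import *
s=load('side')
cv2.imwrite('pics/z32.png',cv2.resize(s['img'][170:280,240:370,::-1],None,fx=5,fy=5,interpolation=cv2.INTER_CUBIC))
E
```

```text
time_s: 53.1
ee_pos: [0.5297, -0.052, 0.189]
eef_rot: [3.137, 0.001, 1.663]
force: [-0.1, 0.5, 0.1]
grip_width: 0.0283
1299 slopes [-0.0002 -0.0017  0.0793] mean [ 0.5239 -0.0222  0.0793] z [0.0773 0.0815] ((523.6240234375, -20.775146484375), (148.87696838378906, 89.76728057861328), 4.632275104522705)
t 53.15 pos [ 0.529  -0.052   0.1872] rpy [3.1396e+00 5.0000e-04 1.6630e+00] F [ 0.2 -0.8  0.3] w 0.0285
units [10.731 -7.022 -0.656] twist 0.0
```

View pics/z32.png

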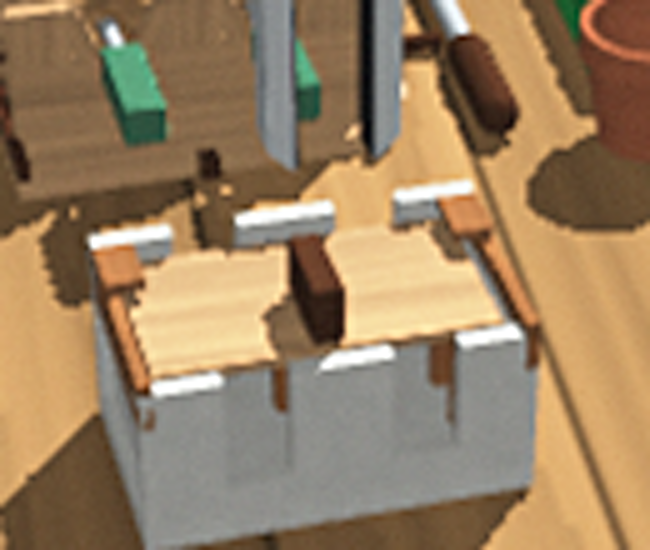

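```bash
python3 -m creep '[[[-0.2,-0.1,-0.3],0,0.3],[[-0.7,-0.4,-0.7],0,0.3],[[-1.3,-0.8,-1],0,0.3],[[-1.9,-1.1,-1],0,0.3],[[-2.5,-1.5,-1],0,0.3],[[-3.1,-1.9,-1],0,0.3],[[-3.7,-2.2,-1],0,0.3],[[-4.3,-2.6,-1],0,0.3],[[-4.8,-2.9,-1],0,0.3],[[-5,-3,-1],0,0.3],[[-5,-3,-1],0,0.3]]' 6
python3 - <<'E'
from h import *
np.set_printoptions(precision=4,suppress=True)
t=cam('top','top33');s=cam('side','side33')
for n,c in(('top',t),('side',s)):
    P=cloud(c)
    m=(abs(P[...,0]-.525)<.06)&(abs(P[...,1]+.03)<.035)&(P[...,2]>.101)
    q=P[m];r=cv2.minAreaRect(q[:,:2].astype(np.float32)*1000)
    print(n,'rib top',len(q),q.mean(0),r)
    m=(abs(P[...,0]-.525)<.12)&(abs(P[...,1]+.02)<.08)&(P[...,2]>.0835)&(P[...,2]<.095)
    q=P[m];print('wall tops',q.mean(0),cv2.minAreaRect(q[:,:2].astype(np.float32)*1000))
o=np.zeros((590,800,3),np.uint8)
a=cv2.resize(t['img'][220:335,240:330],None,fx=4.5,fy=4.5,interpolation=cv2.INTER_CUBIC)
b=cv2.resize(t['img'][240:370,75:205],None,fx=2.9,fy=2.9,interpolation=cv2.INTER_CUBIC)
o[:a.shape[0],:a.shape[1]]=a;o[:b.shape[0],415:415+b.shape[1]]=b
cv2.imwrite('pics/z33.png',o[:,:,::-1])
E
```

```text
time_s: 54.25
ee_pos: [0.4019, -0.3152, 0.2354]
eef_rot: [-3.141, -0.001, 1.661]
force: [1.5, 0.3, -0.1]
grip_width: 0.0283
top rib top 138 [ 0.5237 -0.0343  0.105 ] ((523.95751953125, -34.28601837158203), (14.540190696716309, 41.3222541809082), 6.035606861114502)
wall tops [0.5186 0.0047 0.0876] ((524.4749755859375, -18.92021942138672), (166.7490234375, 99.21841430664062), 5.456634521484375)
side rib top 33 [ 0.5255 -0.0495  0.1043] ((525.855224609375, -40.28544235229492), (12.779376029968262, 38.350494384765625), 9.58630657196045)
wall tops [ 0.5653 -0.0094  0.0878] ((527.6262817382812, -19.270832061767578), (166.76585388183594, 103.50455474853516), 5.0834641456604)
```

View pics/z33.png

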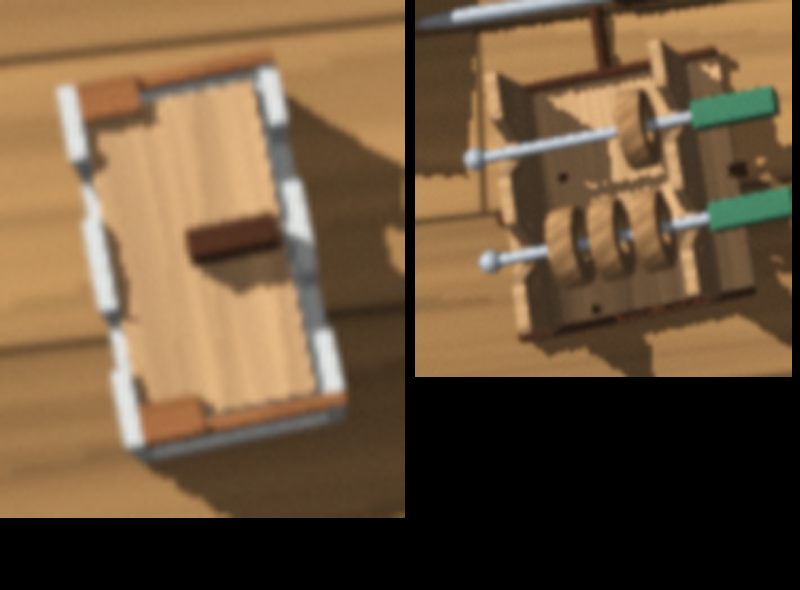

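View pics/side33.png

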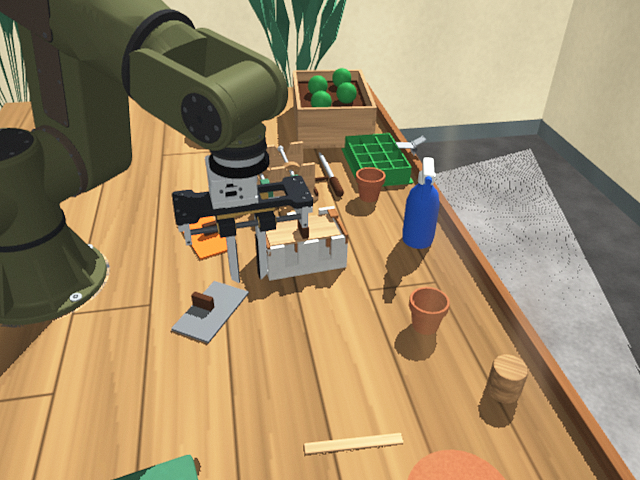

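View pics/top33.png

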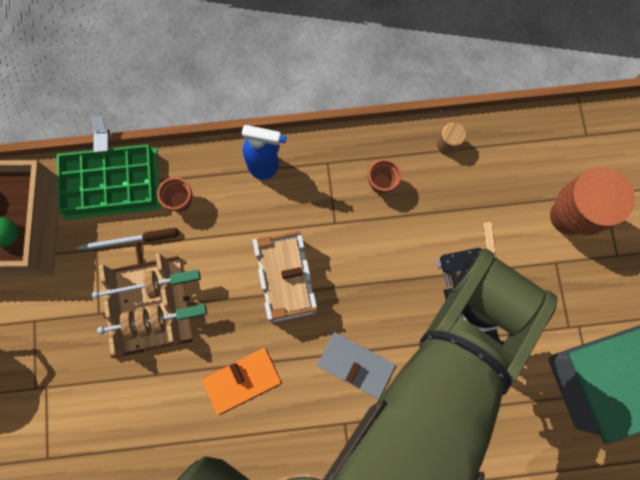

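```bash
python3 - <<'E'
from h import *
np.set_printoptions(precision=4,suppress=True)
c=load('top');P=cloud(c);hsv=cv2.cvtColor(c['img'],cv2.COLOR_RGB2HSV)
for x0,x1 in((.44,.495),(.515,.57)):
    m=(P[...,0]>x0)&(P[...,0]<x1)&(P[...,2]>.05)&(P[...,2]<.09)
    ball=m&(P[...,1]>.352)&(P[...,1]<.385);h=m&(hsv[...,1]>100)&(hsv[...,0]>55)&(hsv[...,0]<95)&(P[...,1]<.22)
    for q in(P[ball],P[h]): print(len(q),q.mean(0),np.percentile(q[:,2],95),q[:,1].min(),q[:,1].max())
E
```

```text
56 [0.4548 0.3602 0.0651] 0.06912450563265976 0.3520873568293172 0.37009812980248513
259 [0.4718 0.1773 0.0703] 0.07441408032786989 0.14859033622651285 0.20710047547125987
67 [0.5282 0.365  0.0653] 0.07003614013488421 0.3535137668231213 0.37773974046651765
247 [0.5443 0.1855 0.0702] 0.07402304881544879 0.15635728652169914 0.21408563777061373
```

```bash
python3 -c "
from station import ctrl
print(ctrl.hand_in())"
```

```text
the job is handed in; nothing more can be done
None
```

I loaded the feeder with all four seed rings that were in the box, put the lid back fully home, and handed the job in at about 54 s.

**What I did:**
- I drew the lid over its lip and laid it flat on the shelf.
- One skewer took the three near-row rings into notches A. The other took the single far-row ring, from the slot next to the lid's exit end, into notches B.
- I slid the lid back in until it met the rear wall at about 9 N, then let its front end drop behind the lip.

**Last checks:**
- **Lid:** it lies flat (slope about 0.002) at its first height. It is about 2 mm further in than at the start and about 2 mm sideways between the cheeks.
- **Skewers:** both lie across the end boards with handles and balls outside them. They are level to about 3 mm, which is as close as the depth readings tell.
- **Rings:** they hang between the boards, and both rows looked empty before the lid went on.
- **Bystanders:** none looked moved in the last pictures. The arm partly hid the plant marker in the top view, but the side view showed it in place.
- **Gripper:** it touches nothing.

**What didn't go as planned:**
- **Lid tilt:** my first re-grip lifted the lid level, so I set it down and gripped the front end of its rib lightly to tip it. The tilt slipped from about 0.12 to 0.165 rad on lifting, and came down again during insertion.
- **Cameras:** the two views disagreed by 2–3 mm, mostly in x. I used values between them.

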